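# Sweep the broken reference tile off the breadboard

## Task

A white ceramic tile has broken on the raised breadboard. Take the scraper block by its handle and sweep all five shards off the end of the board into the empty steel tray, never touching them with the gripper or arm and keeping scraper, gripper and arm off the rail with its aligned mirrors. Then stand the scraper back upright on its rubber mat, lying along it as you found it; do not shift the lens tube and the mirror that stand loose to either side.

Things in the scene. Friction and masses are not known exactly. Their poses are not given: they have to be found in the camera images.
- board: Black breadboard plate, 280 mm along x, 260 mm along y, fixed. Origin on the table under its centre; its top is at 40 mm. The rail covers its +x strip; the bare part spans x = -140 to +95 mm over all of y. The shards start flat on it, their edges at least 10 mm from the rail, 40 mm from the -x edge and 20 mm from the y ends. A steel tray stands against each y end (3 mm gap).
- rail: Aluminium optical rail fixed along the board's +x side: 40 mm in x, 260 mm in y, 26 mm high. Origin under its centre, on the board's top; near face at x = -20 mm. It carries two square mirror mounts and an open clamp, up to 110 mm above the board's top; from 60 mm up the mounts overhang the near face by 5 mm. Not to be touched by scraper, gripper or arm; shards may touch it.
- scrap_tray: The EMPTY shallow steel tray, for the shards: 240 mm in x, 100 mm in y, 34 mm high (rim 6 mm below the board's top), 3 mm walls. Fixed on the table against either y end of the board, axes parallel to the board's, spanning the board's x = -140 to +100 mm. Origin under its centre.
- posts_tray: An equal steel tray against the board's other end, full of steel optic posts lying in it, all below its rim (34 mm). Fixed; not for shards.
- mat: Black rubber mat on the table, 200 mm along its x, 90 mm along its y, 4 mm thick, fixed; the scraper's place. Origin under its centre. It lies beyond one of the trays, left or right.
- scraper: Scraper block standing on its flat sole on the mat, about 0.28 kg. Origin at the sole's centre, z up. Grey block 150 mm in x, 36 mm in y over its black rubber facings, 24 mm high; on it a black handle rib 100 mm in x, 24 mm thick in y, from 24 to 64 mm above the sole. Grip the handle across its thickness from above. Either long side sweeps.
- shard1: Shard of white ceramic tile, flat irregular four-sided piece, about 56 by 40 mm, 7 mm thick, about 30 g, loose on the board. Origin at the centre of its underside.
- shard2: Shard of white ceramic tile, flat irregular triangular piece, about 55 by 44 mm, 7 mm thick, about 30 g, loose on the board. Origin at the centre of its underside.
- shard3: Shard of white ceramic tile, flat irregular five-sided piece, about 52 by 36 mm, 7 mm thick, about 30 g, loose on the board. Origin at the centre of its underside.
- shard4: Shard of white ceramic tile, flat irregular long four-sided piece, about 58 by 24 mm, 7 mm thick, about 30 g, loose on the board. Origin at the centre of its underside.
- shard5: Shard of white ceramic tile, flat irregular five-sided piece, about 46 by 42 mm, 7 mm thick, about 30 g, loose on the board. Origin at the centre of its underside.
- lens_tube: Black lens tube, 31 mm in diameter, 60 mm high, standing loose on the table just beyond the left tray. Bystander.
- pedestal: Square black mirror mount on a steel pedestal, 100 mm high, standing loose on the table just beyond the right tray. Bystander.
There are look-alikes about, which are no part of the job. Of the things shaped like the mat, the black one is meant.

How it is judged:
By the outcome, as a careful person would: the job done as asked, in the order asked, and still so for the second after the job is handed in, with the robot touching nothing.
It also fails if it takes over 67 s, if anything falls off the work surface, if the arm or the gripper's body presses on something with over 40 N, if the wrist force passes 120 N, or if a joint passes its speed limit or range.

## Robot

A 6-joint arm with a two-finger parallel gripper is mounted at the origin on the work surface. World frame = base frame: x ahead of the robot, y to its left, z up, the work surface at z = 0. Lengths are in mm, angles in degrees, forces in N, time in s.
With the tool pointing down it reaches from about 300 to 850 mm from the base axis. Payload 4.2 kg.
Tool frame: the origin (TCP) lies at the very end of the fingers, on their centre line; the grasp point (between the pads) lies 19 mm behind it (hold_point_z is the z of the grasp point in the tool frame, in mm); z points along the fingers, y is the direction in which the jaws open and shut (so a half turn about z gives the same grasp; the last joint's range is limited). The gripper opens to 91 mm and grips with 3 to 60 N. Pads are 32 mm wide; open, the fingers measure 118 mm over their backs; the gripper's body (76 mm by 178 mm) begins 60 mm behind the grasp point.
Start: joints at [75.573, 18.312, 89.639, -0, 72.044, -1.146], TCP at [132.097, 559.64, 178.676] pointing down, gripper open.
Joint ranges: [-177.97, 177.97], [-48.28, 115.42], [12.27, 149.76], [-77.06, 257.06], [2.81, 150.46], [-146.56, 146.56]. Speed limits (degrees/s): [147.25, 147.25, 180, 180, 180, 180].

## Interface

Orientations are given as [roll, pitch, yaw] about the fixed x, y, z axes, in that order (R = Rz(yaw) Ry(pitch) Rx(roll)).
In Python, from workcell import state, grab_frame, job_done, hold_point_z gives the robot as it stands. The module is installed in compiled form; this text tells all that it offers.
- The arm moves only by the shell command python3 -m creep 'ROWS' [FORCE]. ROWS is JSON, a list of rows, each a list of 7 numbers: the closure, from 0 (fully open) to 1 (shut), then the shift along the tool's x, y, z in mm, then the turn, a rotation vector about the tool's x, y, z in degrees. A call has 1 to 5 rows; each row shifts and turns the commanded pose from where the row before left it, along the tool's axes as they then stand; what a row does not reach is not made up. A row lasts 1/8 s, in which the tool goes at most 62.5 mm and 10.7 degrees, less where a joint would pass 70% of its speed; a pose out of reach is approached as far as the arm can. A call is refused whole if a number of a shift passes 62.5 or a number of a turn 10.7, either way. A call with a gripper value outside its range is refused whole. The fingers move at their own pace and stop on an object; FORCE is the grip in N (left out, the last holds). Time passes only in rows, so rows that do not move let the fingers close. It gives the time, the measured TCP pose, the force and the opening at its end, in the units of the state.
- state(): the state, without advancing time (a new reading comes with each control period).
- grab_frame(name): name is "scene" or "top"; returns a dict with "frame" (400x640x3 uint8, red, green, blue), "fx", "fy", "cx", "cy" (pixels), "view" (4x4, takes a point from world to camera coordinates). Camera axes: x right, y down, z forward; pixel columns grow to the right and rows downward; lengths in mm; the calibration is good to about 2 mm. A picture is of the moment at which its call begins. There is no depth.
- job_done(): hands the job in, once; it reports no verdict.
The state is a dict: "time_s": time; "qpos": joint angles; "qvel": joint speeds; "effort": joint torques, N m; "ee_pos": TCP position; "ee_rot": TCP orientation; "force": force on the tool from outside, world axes, zero at the start; "torque": the same for the moment, N m; "gripper_width": finger opening in mm.
Only numpy, scipy, OpenCV 4.12 (cv2) and the standard library are available. Lean on these libraries where they do the work, as an engineer would, in place of code of your own. Each camera call takes 0.05 s, during which the arm holds its last target.

## Working session

There is one attempt and no reset: what is moved stays moved. The work goes in short steps, Python scripts to look and compute and a shell command to move; the robot and the scene stay as the last step left them, time stands still between calls to the robot, and variables do not carry over. Pictures are saved under pics/ and viewed, and the job is handed in when it is done.

```bash
mkdir -p pics; python3 - <<'E'
from workcell import state, grab_frame, hold_point_z
import cv2,numpy as np
print(state(), hold_point_z if not callable(hold_point_z) else hold_point_z())
for n in ("scene","top"):
    g=grab_frame(n); cv2.imwrite(f"pics/{n}0.png",cv2.cvtColor(g["frame"],cv2.COLOR_RGB2BGR))
    print(n,g["fx"],g["fy"],g["cx"],g["cy"],np.round(g["view"],4).tolist())
E
```

```text
{'time_s': 0.0, 'qpos': array([ 7.55730391e+01,  1.83524119e+01,  8.97055301e+01, -2.82092631e-03,
        7.20421956e+01, -1.14534235e+00]), 'qvel': array([ 0.00598294, -0.02828337, -0.08573589, -0.00016485, -0.0655526 ,
        0.07626891]), 'effort': array([-6.46136250e-04, -4.12449074e+01, -2.31977373e+01,  7.24931387e-02,
        4.57885384e-02, -1.95845582e-04]), 'ee_pos': array([131.97249456, 559.08467084, 177.81852662]), 'ee_rot': array([-1.79899829e+02,  6.79825629e-04,  1.66719254e+02]), 'force': array([ 0.23240843, -0.44775447,  0.18841764]), 'torque': array([0.01220529, 0.06601289, 0.03479456]), 'gripper_width': 91.26659373248668} -18.8
scene 366.08942033171223 366.08942033171223 314.6440922053596 196.9836406224138 [[0.3059, 0.952, 0.0096, -100.7865], [0.7687, -0.2411, -0.5924, -327.8475], [-0.5617, 0.1886, -0.8056, 1609.6233], [0.0, 0.0, 0.0, 1.0]]
top 431.1464859153005 431.1464859153005 321.8798794784977 199.22904520871307 [[0.0287, -0.9994, 0.02, -73.4077], [-0.9976, -0.0299, -0.0622, 446.9554], [0.0627, -0.0181, -0.9979, 1258.623], [0.0, 0.0, 0.0, 1.0]]
```

View pics/scene0.png

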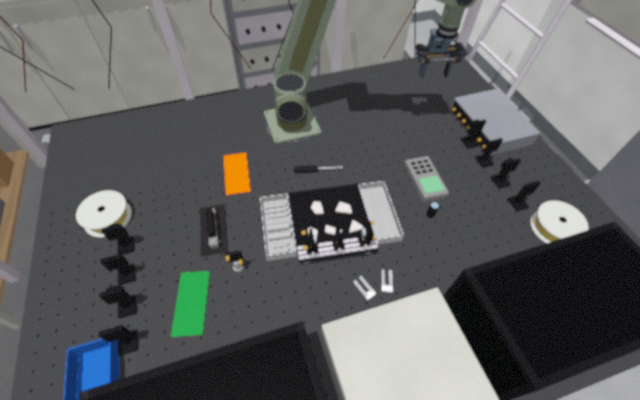

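View pics/top0.png

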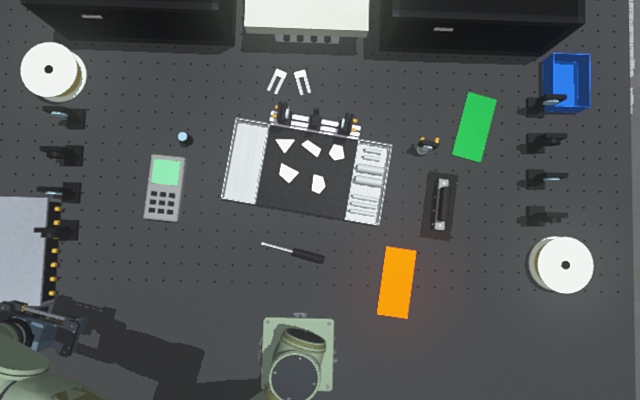

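The top view shows the empty tray at (245,160), left (+y), and the posts tray at (368,185). Three things are mat-shaped: green (474,127), orange (397,282) and black (439,205). The black one with the scraper on it fits the description. I'll confirm it in an enlarged crop.

```bash
python3 - <<'E'
import cv2
a=cv2.imread("pics/top0.png")
cv2.imwrite("pics/crop_a.png",cv2.resize(a[95:245,210:470],None,fx=3,fy=3,interpolation=cv2.INTER_CUBIC))
cv2.imwrite("pics/crop_b.png",cv2.resize(a[165:245,410:470],None,fx=7,fy=7,interpolation=cv2.INTER_CUBIC))
E
```

```text
(no output)
```

View pics/crop_a.png

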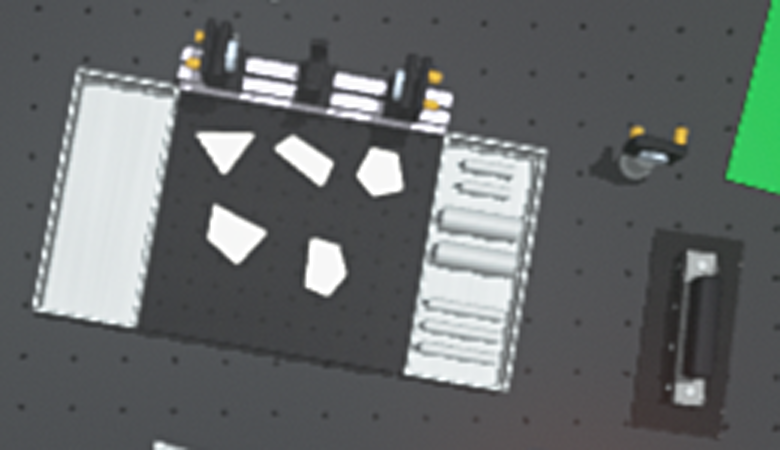

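View pics/crop_b.png

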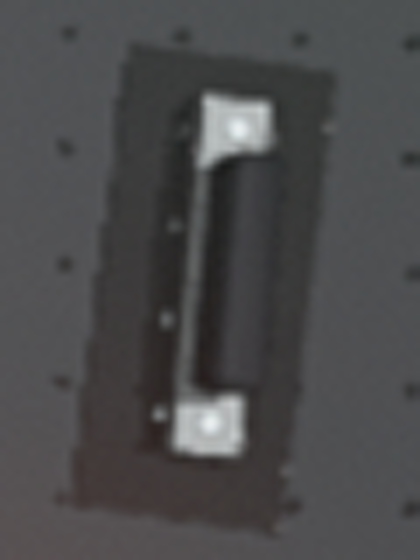

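The crop shows the scraper upright on the black mat: grey ends at crop (238,128) and (210,425), mat corners at about (130,45), (335,70), (275,535) and (72,505). That's the one meant. Next I'll measure.

```bash
cat > h.py <<'E'
import cv2,numpy as np
from workcell import state,grab_frame
def cast(g,uv,z):
    V=np.array(g["view"]);R=V[:3,:3];t=V[:3,3]
    uv=np.atleast_2d(uv).astype(float)
    d=np.c_[(uv[:,0]-g["cx"])/g["fx"],(uv[:,1]-g["cy"])/g["fy"],np.ones(len(uv))]@R
    c=-R.T@t
    return c+d*((z-c[2])/d[:,2])[:,None]
def proj(g,P):
    V=np.array(g["view"]);P=np.atleast_2d(P)@V[:3,:3].T+V[:3,3]
    return np.c_[P[:,0]/P[:,2]*g["fx"]+g["cx"],P[:,1]/P[:,2]*g["fy"]+g["cy"]]
def ang(a): return np.degrees(np.arctan2(a[1],a[0]))
E
python3 - <<'E'
from h import *
g=grab_frame("top");f=g["frame"].astype(int)
np.set_printoptions(precision=1,suppress=True)
# mat
c=lambda x:np.array(x)/7.+[410,165]-0.43
m=cast(g,c([(130,45),(335,70),(275,535),(72,505)]),4)
print("mat",m.mean(0),[np.linalg.norm(m[i]-m[(i+1)%4]) for i in range(4)],[ang(m[0]-m[3]),ang(m[1]-m[2])])
s=cast(g,c([(203,95),(275,100),(245,455),(175,452)]),28)
print("scr",s.mean(0),[np.linalg.norm(s[i]-s[(i+1)%4]) for i in range(4)],[ang(s[0]-s[3]),ang(s[1]-s[2])])
# handle top outline in crop: dark rib top z=68
r=cast(g,c([(238,128),(210,425)]),28);print("screws",r, r.mean(0),ang(r[0]-r[1]))
# trays
d=lambda x:np.array(x)/3.+[210,95]-0.33
t=cast(g,d([(78,68),(180,88),(137,327),(33,312)]),34);print("scrap",t,t.mean(0),[np.linalg.norm(t[i]-t[(i+1)%4]) for i in range(4)],ang(t[0]-t[3]),ang(t[1]-t[2]))
p=cast(g,d([(444,133),(548,150),(509,391),(403,375)]),34);print("posts",p.mean(0),[np.linalg.norm(p[i]-p[(i+1)%4]) for i in range(4)],ang(p[0]-p[3]),ang(p[1]-p[2]))
w=(f.min(2)>190).astype(np.uint8);
n,l,st,ce=cv2.connectedComponentsWithStats(w)
for i in range(1,n):
    if 268<ce[i][0]<348 and 130<ce[i][1]<200 and st[i][4]>40:
        P=cast(g,[ce[i]],47)[0]
        cs,_=cv2.findContours((l==i).astype(np.uint8),0,2)
        Q=cast(g,cs[0][:,0],47)[:,:2]
        print(ce[i],st[i],P,cv2.minAreaRect(Q.astype(np.float32)), "x",Q[:,0].min(),Q[:,0].max(),"y",Q[:,1].min(),Q[:,1].max())
E
```

```text
mat [ 440.8 -410.1    4. ] [np.float64(88.99836621336037), np.float64(201.1430386593958), np.float64(87.51110167355485), np.float64(198.7294772538454)] [np.float64(-6.3996398174858635), np.float64(-6.818011815288399)]
scr [ 445.1 -412.    28. ] [np.float64(30.528686951952025), np.float64(149.9374258324255), np.float64(29.424882525733846), np.float64(150.62217988067948)] [np.float64(-3.8039803044086025), np.float64(-4.236677774062043)]
screws [[ 507.1 -417.    28. ]
 [ 382.  -406.6   28. ]] [ 444.6 -411.8   28. ] -4.748654850124997
scrap [[680.5 199.6  34. ]
 [664.1  99.5  34. ]
 [429.  132.5  34. ]
 [440.5 233.   34. ]] [553.6 166.2  34. ] [np.float64(101.44072336479222), np.float64(237.34381563661984), np.float64(101.23228174888575), np.float64(242.3075202616762)] -7.929249775927388 -7.979527396676786
posts [ 502.7 -194.3   34. ] [np.float64(103.37229974659522), np.float64(239.25937500651963), np.float64(103.87865704910318), np.float64(240.33956263603008)] -8.169650048022017 -8.052737874877266
[284.5 143.4] [276 139  18  14 145] [605.6  53.3  47. ] ((610.2083740234375, 50.2506637573
[... 377 characters left out ...]
3
[336.5 152.1] [329 144  15  16 174] [585.1 -98.2  47. ] ((586.71337890625, -96.64879608154297), (43.88119888305664, 40.629493713378906), 1.4698820114135742) x 564.6316600907002 608.4969507164103 y -117.36565287244662 -76.38126710163334
[287.2 172.7] [279 164  19  19 204] [520.4  42.7  47. ] ((518.2158203125, 44.56477355957031), (52.9990234375, 40.10411834716797), 65.07789611816406) x 493.6650287332564 545.3974830170762 y 14.267541172859758 66.08981324647067
[317.7 183.6] [312 175  13  18 185] [491.8 -46.2  47. ] ((491.999755859375, -47.19811248779297), (49.238216400146484, 34.60625076293945), 1.6270502805709839) x 467.2273967904718 516.5261130341208 y -64.78147650536035 -29.944769759942194
```

```bash
cat >> h.py <<'E'
from scipy.spatial.transform import Rotation as Rn
def delta(target,yaw=None,s=None):
    s=s or state(); R=Rn.from_euler("xyz",s["ee_rot"],degrees=True)
    R0=Rn.from_euler("xyz",[180,0,s["ee_rot"][2]],degrees=True)
    d=R0.inv().apply(np.array(target)-s["ee_pos"])
    out=[np.round(d,1)]
    if yaw is not None: out.append(np.round((R.inv()*Rn.from_euler("xyz",[180,0,yaw],degrees=True)).as_rotvec(degrees=True),2))
    return out
E
python3 -m creep '[[0,0,0,0,0,0,-8.9],[0,-20,-17,0,0,0,0],[0,-37,-32,0,0,0,0],[0,-37,-32,0,0,0,0],[0,-37,-32,0,0,0,0]]' 50
python3 -m creep '[[0,-37,-32,0,0,0,0],[0,-37,-32,0,0,0,0],[0,-37,-32,0,0,0,0],[0,-37,-32,0,0,0,0],[0,-37,-32,0,0,0,0]]'
python3 - <<'E'
from h import *
print(delta([445,-412,130],175.6), state()["qpos"])
E
```

```text
time_s: 0.78
ee_pos: [254.9, 435.7, 178.4]
ee_rot: [-180.0, 0.0, 175.7]
force: [0.2, 0.3, 0.3]
gripper_width: 91.0
time_s: 1.4
ee_pos: [427.2, 262.0, 178.5]
ee_rot: [180.0, -0.0, 175.6]
force: [-0.3, 0.5, -0.8]
gripper_width: 90.9
[array([ -69.3, -670.6,   48.5]), array([ 0.01, -0.01,  0.02])] [ 3.01987410e+01  1.16571639e+01  9.89574468e+01  9.56946799e-03
  6.93891347e+01 -5.54207789e+01]
```

```bash

python3 -m creep '[[0,-4,-44,0,0,0,0],[0,-4,-44,0,0,0,0],[0,-4,-44,0,0,0,0],[0,-4,-44,0,0,0,0],[0,-4,-44,0,0,0,0]]'
python3 -m creep '[[0,-4,-44,0,0,0,0],[0,-4,-44,0,0,0,0],[0,-4,-44,0,0,0,0],[0,-4,-44,0,0,0,0],[0,-4,-44,0,0,0,0]]'
python3 -m creep '[[0,-4,-44,0,0,0,0],[0,-4,-44,0,0,0,0],[0,-4,-44,0,0,0,0],[0,-4,-44,0,0,0,0],[0,0,0,0,0,0,0]]'
python3 - <<'E'
from h import *
print(delta([445,-412,130],175.6), state()["qpos"])
g=grab_frame("scene");f=cv2.cvtColor(g["frame"],cv2.COLOR_RGB2BGR)
cv2.imwrite("pics/s1.png",cv2.resize(f[130:330,150:420],None,fx=2.9,fy=2.9,interpolation=2))
E
```

```text
time_s: 2.02
ee_pos: [429.2, 41.0, 178.5]
ee_rot: [180.0, -0.0, 175.6]
force: [-0.0, -0.9, -0.1]
gripper_width: 91.0
time_s: 2.65
ee_pos: [432.3, -179.9, 178.5]
ee_rot: [180.0, -0.0, 175.6]
force: [-0.0, -0.3, 0.4]
gripper_width: 91.2
time_s: 3.28
ee_pos: [434.8, -357.6, 177.8]
ee_rot: [-180.0, -0.0, 175.4]
force: [0.3, 0.1, -0.6]
gripper_width: 91.7
[array([-14.5, -53.4,  47.8]), array([-0.  , -0.03, -0.17])] [-4.05974095e+01  1.72776038e+01  9.12897851e+01 -2.18381677e-02
  7.14607683e+01 -1.26022411e+02]
```

View pics/s1.png

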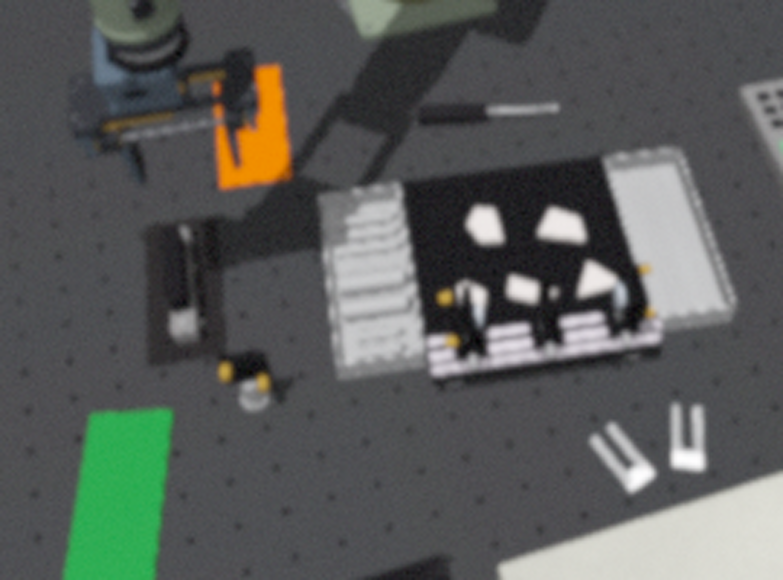

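The scene view shows the arm clear of everything, and the scraper at (180,290) is unobstructed. I'll align and descend.

```bash

python3 -m creep '[[0,-7,-27,0,0,0,0],[0,-7.5,-26.4,0,0,0,0],[0,0,0,24,0,0,0],[0,0,0,24,0,0,0],[0,0,0,0,0,0,0]]'
python3 - <<'E'
from h import *
print(delta([445,-412,33],175.6), state()["qpos"])
g=grab_frame("top");f=cv2.cvtColor(g["frame"],cv2.COLOR_RGB2BGR)
cv2.imwrite("pics/t2.png",cv2.resize(f[140:270,380:500],None,fx=4.5,fy=4.5,interpolation=2))
g=grab_frame("scene");f=cv2.cvtColor(g["frame"],cv2.COLOR_RGB2BGR)
t=lambda a,b:[444.8+a*np.cos(np.radians(-4.4))-b*np.sin(np.radians(-4.4)),-411.9+a*np.sin(np.radians(-4.4))+b*np.cos(np.radians(-4.4))]
for z,h,w in((68,50,12),(28,75,18)):
  for a,b in((h,w),(h,-w),(-h,w),(-h,-w)):
    p=proj(g,[t(a,b)+[z]])[0]; cv2.circle(f,tuple(int(round(v*8)) for v in p),4,(0,0,255),-1,shift=3)
cv2.imwrite("pics/s2.png",cv2.resize(f[150:270,160:280],None,fx=4.5,fy=4.5,interpolation=2))
E
```

```text
time_s: 3.95
ee_pos: [444.5, -407.1, 128.8]
ee_rot: [179.8, -0.2, 175.7]
force: [0.6, 0.4, -0.4]
gripper_width: 91.5
[array([-0.9, -4.8, 95.8]), array([ 0.21, -0.22,  0.08])] [-4.35980221e+01  2.29089991e+01  9.00203615e+01  2.63367674e-02
  6.73736515e+01 -1.29288102e+02]
```

View pics/t2.png

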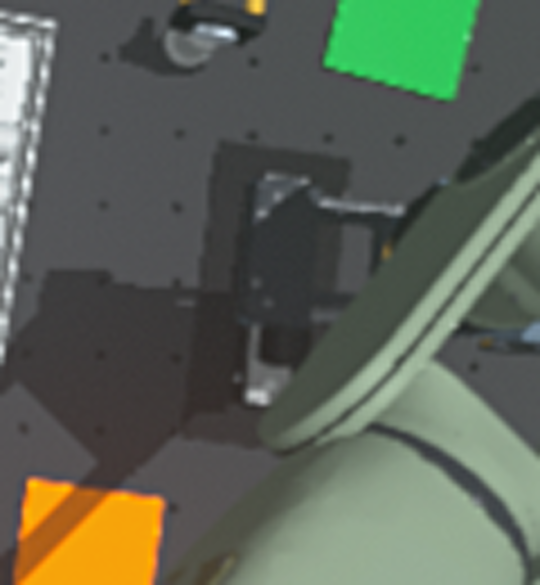

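View pics/s2.png

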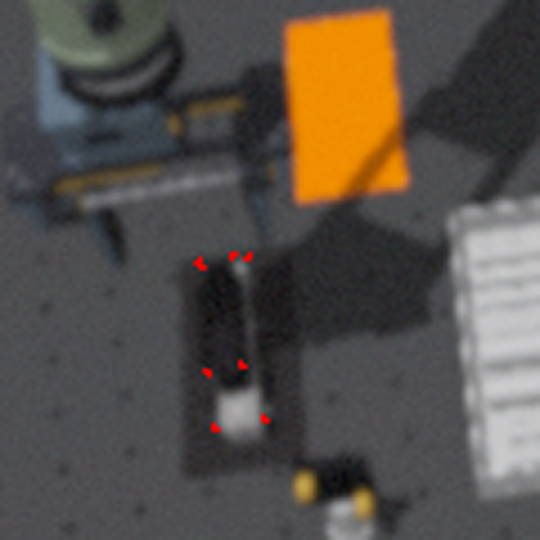

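The predicted corners (red) match the scraper in the scene view, with the handle top around (225,315). Descending.

```bash

python3 -m creep '[[0,0,-4.5,0,0,0,0],[0,0,0,25,0,0,0],[0,0,0,25,0,0,0],[0,0,0,25,0,0,0],[0,0,0,15,0,0,0]]'
python3 -m creep '[[0,0,0,5,0,0,0],[0,0,0,0,0,0,0],[0,0,0,0,0,0,0]]'
python3 -c "
from h import *
print(delta([445,-412,33],175.6))"
```

```text
time_s: 4.68
ee_pos: [445.2, -414.2, 40.3]
ee_rot: [-180.0, 0.0, 175.6]
force: [-0.4, -0.2, 0.2]
gripper_width: 91.0
time_s: 5.05
ee_pos: [445.7, -414.6, 36.6]
ee_rot: [-179.9, 0.1, 175.6]
force: [0.6, -0.7, -0.0]
gripper_width: 91.1
[array([0.9, 2.5, 3.6]), array([-0.07,  0.09,  0.02])]
```

```bash

python3 -m creep '[[0,0,2.5,2.5,0,0,0],[0.6,0,0,0,0,0,0],[0.68,0,0,0,0,0,0],[0.68,0,0,0,0,0,0],[0.68,0,0,0,0,0,0]]' 10
python3 -m creep '[[1,0,0,0,0,0,0],[1,0,0,0,0,0,0],[1,0,0,0,0,0,0],[1,0,0,0,0,0,0]]' 10
python3 -m creep '[[1,0,0,0,0,0,0],[1,0,0,0,0,0,0],[1,0,0,0,0,0,0]]' 55
python3 -c "
from h import *
for i in range(3):print(state()['ee_pos'],state()['ee_rot'])"
```

```text
time_s: 5.68
ee_pos: [445.4, -411.6, 33.1]
ee_rot: [180.0, 0.0, 175.6]
force: [0.5, -0.2, 0.8]
gripper_width: 53.8
time_s: 6.18
ee_pos: [445.3, -411.5, 33.1]
ee_rot: [180.0, -0.0, 175.6]
force: [-0.2, 0.6, -0.3]
gripper_width: 14.2
time_s: 6.55
ee_pos: [445.3, -411.5, 33.1]
ee_rot: [180.0, 0.0, 175.6]
force: [1.2, 0.8, -0.7]
gripper_width: 0.5
[ 445.31979879 -411.52136335   33.09215165] [1.79995078e+02 3.42296945e-04 1.75617133e+02]
[ 445.31979879 -411.52136335   33.09215165] [1.79995078e+02 3.42296945e-04 1.75617133e+02]
[ 445.31979879 -411.52136335   33.09215165] [1.79995078e+02 3.42296945e-04 1.75617133e+02]
```

The jaws shut to 0.5 mm without meeting the handle, so something is off. I'll look.

```bash
python3 - <<'E'
from h import *
for n,(a,b,c,d) in (("top",(140,270,380,500)),("scene",(150,270,160,280))):
    g=grab_frame(n);f=cv2.cvtColor(g["frame"],cv2.COLOR_RGB2BGR)
    p=proj(g,[state()["ee_pos"]])[0];print(n,p)
    cv2.imwrite(f"pics/{n}3.png",cv2.resize(f[a:b,c:d],None,fx=4.5,fy=4.5,interpolation=2))
E
```

```text
top [441.99127365 203.64164526]
scene [210.81515419 224.42473145]
```

View pics/top3.png

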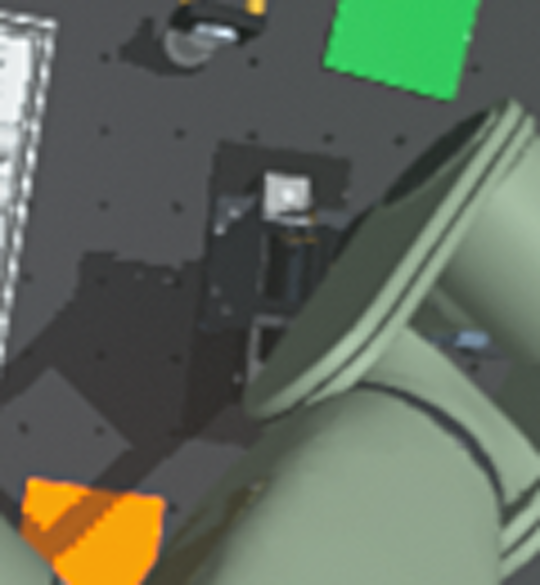

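View pics/scene3.png

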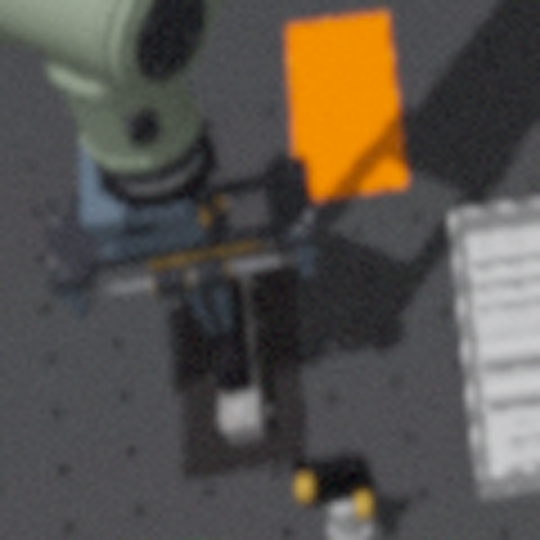

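```bash
python3 - <<'E'
from h import *
i=[]
for n,(a,b,c,d) in (("top",(170,245,420,485)),("scene",(190,260,180,250))):
    g=grab_frame(n);f=cv2.cvtColor(g["frame"],cv2.COLOR_RGB2BGR).astype(float)
    f=np.clip(f[a:b,c:d]*2.2,0,255).astype(np.uint8)
    cv2.imwrite(f"pics/{n}4.png",cv2.resize(f,None,fx=8,fy=8,interpolation=2))
E
```

```text
(no output)
```

View pics/top4.png

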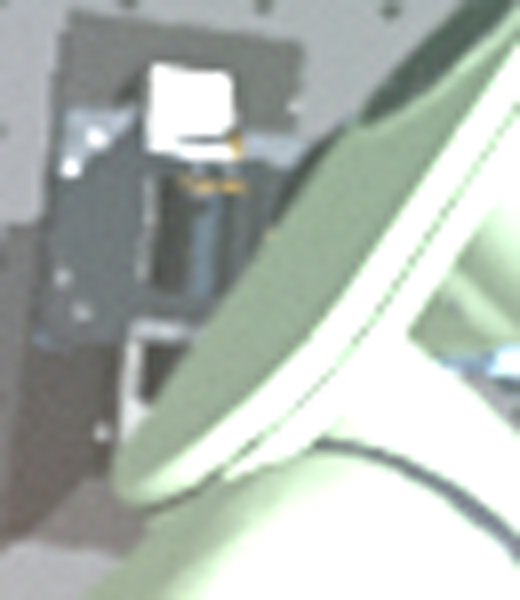

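View pics/scene4.png

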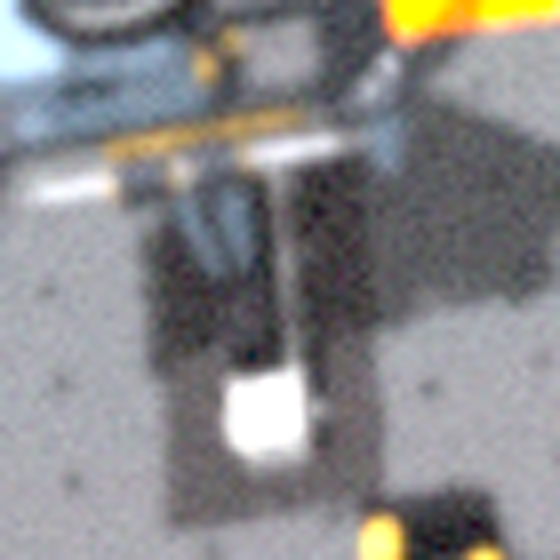

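```bash
python3 - <<'E'
from h import *
np.set_printoptions(precision=1,suppress=True)
g=grab_frame("scene");t=grab_frame("top")
print("tcp at s2",proj(g,[[444.5,-407.1,128.8]]))
c,s=np.cos(np.radians(175.6)),np.sin(np.radians(175.6))
for w in(45,-45): print(proj(g,[[444.5+s*w,-407.1-c*w,128.8]]))
print("handle top centre scene/top",proj(g,[[445,-412,68]]),proj(t,[[445,-412,68]]))
print("tip ray", [cast(g,[[207.5,224]],z)[0] for z in (33,50,68,80)])
print("handle-top ends top:",[proj(t,[[445+a*.997,-412-a*.077,68]]) for a in (-50,50)])
print(state()["gripper_width"])
E
```

```text
tcp at s2 [[205.7 208.1]]
[[219.8 205.5]]
[[191.4 210.7]]
handle top centre scene/top [[208.4 218.8]] [[445.8 203.1]]
tip ray [array([ 440.1, -422.1,   33. ]), array([ 452., -420.,   50.]), array([ 464.6, -417.7,   68. ]), array([ 472.9, -416.2,   80. ])]
handle-top ends top: [array([[444.3, 220.6]]), array([[447.3, 185.7]])]
0.43497672708891805
```

```bash
python3 -m creep '[[1,0,0,-10,0,0,0],[1,0,0,-20,0,0,0],[1,0,0,-20,0,0,0],[1,0,0,-20,0,0,0],[1,0,0,0,0,0,0]]' 55
python3 - <<'E'
from h import *
for n,(a,b,c,d) in (("top",(170,245,420,485)),("scene",(180,260,170,250))):
    g=grab_frame(n);f=cv2.cvtColor(g["frame"],cv2.COLOR_RGB2BGR).astype(float)
    f=np.clip(f[a:b,c:d]*1.8,0,255).astype(np.uint8)
    print(n,proj(g,[state()["ee_pos"]]))
    cv2.imwrite(f"pics/{n}5.png",cv2.resize(f,None,fx=7,fy=7,interpolation=2))
E
```

```text
time_s: 7.48
ee_pos: [446.4, -412.5, 105.3]
ee_rot: [-179.8, 0.2, 175.6]
force: [-0.8, -0.3, 0.3]
gripper_width: 0.6
top [[449.76038191 202.20211747]]
scene [[206.18718502 213.01371128]]
```

View pics/top5.png

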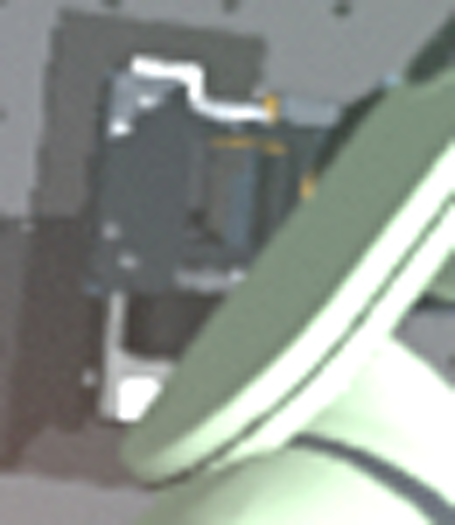

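View pics/scene5.png

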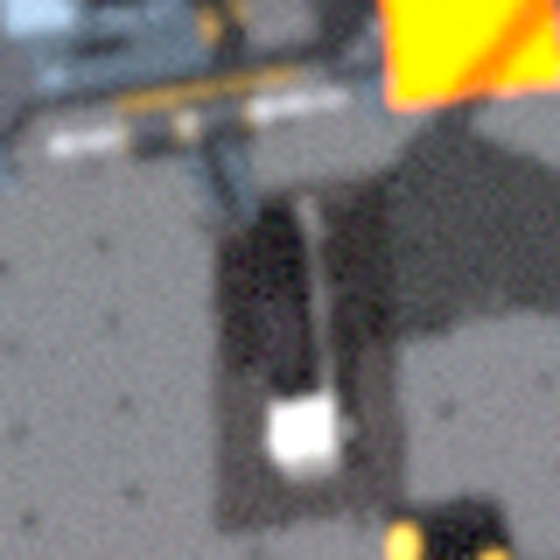

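```bash
python3 - <<'E'
from h import *
np.set_printoptions(precision=1,suppress=True)
g=grab_frame("scene");f=cv2.cvtColor(g["frame"],cv2.COLOR_RGB2BGR).astype(float)
p=state()["ee_pos"]
f=np.clip(f*1.6,0,255).astype(np.uint8)
a,b,c,d=175,235,165,235
o=cv2.resize(f[a:b,c:d],None,fx=10,fy=10,interpolation=2)
for z,col in((0,(0,0,255)),(35,(0,255,255))):
  for dx in(-16,16):
    for dy in(-13.5,13.5):
      q=proj(g,[p+[dx,dy,z]])[0]; cv2.circle(o,(int((q[0]-c+.5)*10),int((q[1]-a+.5)*10)),3,col,-1)
cv2.imwrite("pics/scene6.png",o)
E
```

```text
(no output)
```

View pics/scene6.png

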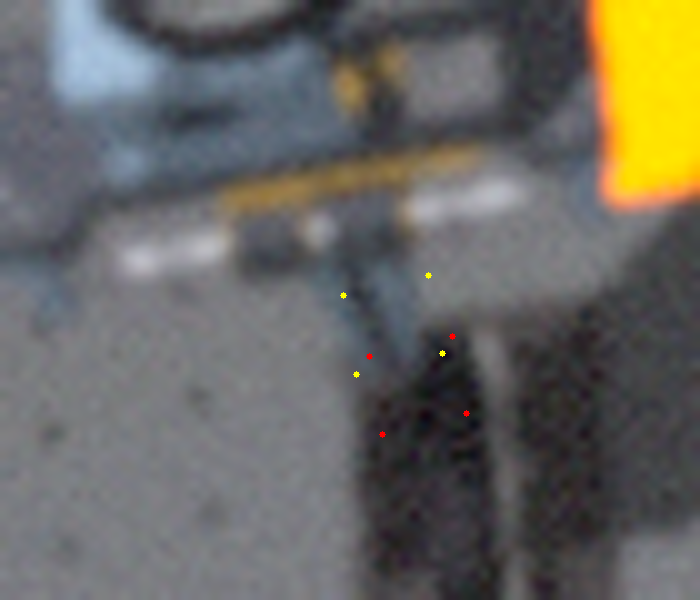

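The blue fingers appear to end about 35 mm above the reported TCP. Either they have black tips, or the TCP height reading is off. I'll settle it by probing the bare table beside the mat with the gripper shut.

```bash
python3 -m creep '[[1,0,-40,0,0,0,0],[1,0,-40,0,0,0,0],[1,0,0,30,0,0,0],[1,0,0,30,0,0,0],[1,0,0,0,0,0,0]]' 55
python3 -m creep '[[1,0,0,20,0,0,0],[1,0,0,10,0,0,0],[1,0,0,0,0,0,0],[1,0,0,0,0,0,0]]' 55
python3 - <<'E'
from h import *
np.set_printoptions(precision=1,suppress=True)
g=grab_frame("scene");f=cv2.cvtColor(g["frame"],cv2.COLOR_RGB2BGR).astype(float)
p=state()["ee_pos"];print(p)
f=np.clip(f*1.6,0,255).astype(np.uint8)
a,b,c,d=195,255,145,215
o=cv2.resize(f[a:b,c:d],None,fx=10,fy=10,interpolation=2)
for z,col in((0,(0,0,255)),(35,(0,255,255))):
  for dx in(-16,16):
    for dy in(-13.5,13.5):
      q=proj(g,[p+[dx,dy,z]])[0]; cv2.circle(o,(int((q[0]-c+.5)*10),int((q[1]-a+.5)*10)),3,col,-1)
cv2.imwrite("pics/scene7.png",o)
E
```

```text
time_s: 8.25
ee_pos: [437.3, -489.2, 39.4]
ee_rot: [179.7, -0.3, 175.6]
force: [-0.4, 1.3, -0.8]
gripper_width: 0.1
time_s: 8.75
ee_pos: [439.7, -491.8, 14.0]
ee_rot: [-179.9, 0.1, 175.6]
force: [0.3, 0.6, 0.3]
gripper_width: 0.4
[ 439.7 -491.7   14.1]
```

View pics/scene7.png

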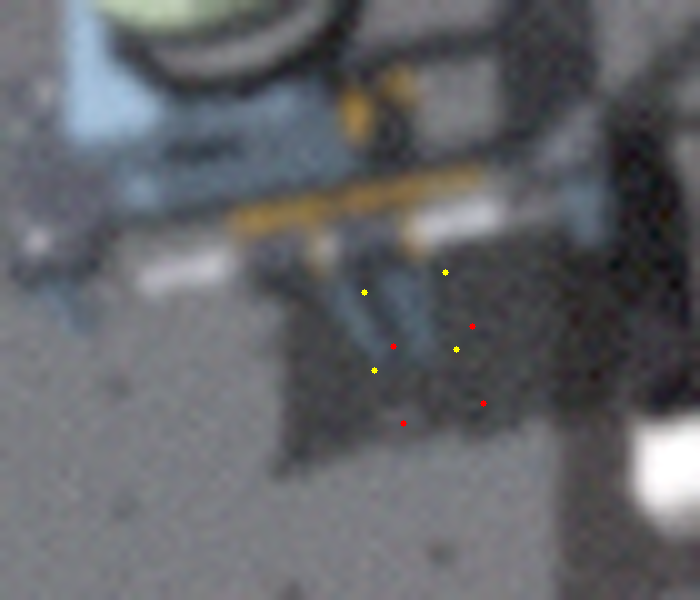

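```bash
python3 -m creep '[[1,0,0,5,0,0,0],[1,0,0,3,0,0,0],[1,0,0,2,0,0,0],[1,0,0,0,0,0,0]]' 55
python3 - <<'E'
from h import *
g=grab_frame("top");f=cv2.cvtColor(g["frame"],cv2.COLOR_RGB2BGR).astype(float)
p=state()["ee_pos"]
f=np.clip(f*1.6,0,255).astype(np.uint8)
a,b,c,d=175,235,430,500
o=cv2.resize(f[a:b,c:d],None,fx=10,fy=10,interpolation=2)
for z,col in((0,(0,0,255)),(35,(0,255,255))):
  for dx in(-16,16):
    for dy in(-13.5,13.5):
      q=proj(g,[p+[dx,dy,z]])[0]; cv2.circle(o,(int((q[0]-c+.5)*10),int((q[1]-a+.5)*10)),3,col,-1)
cv2.imwrite("pics/top7.png",o)
E
```

```text
time_s: 9.3
ee_pos: [439.1, -491.1, 2.8]
ee_rot: [180.0, -0.0, 175.6]
force: [0.2, 0.5, -0.2]
gripper_width: 0.4
```

View pics/top7.png

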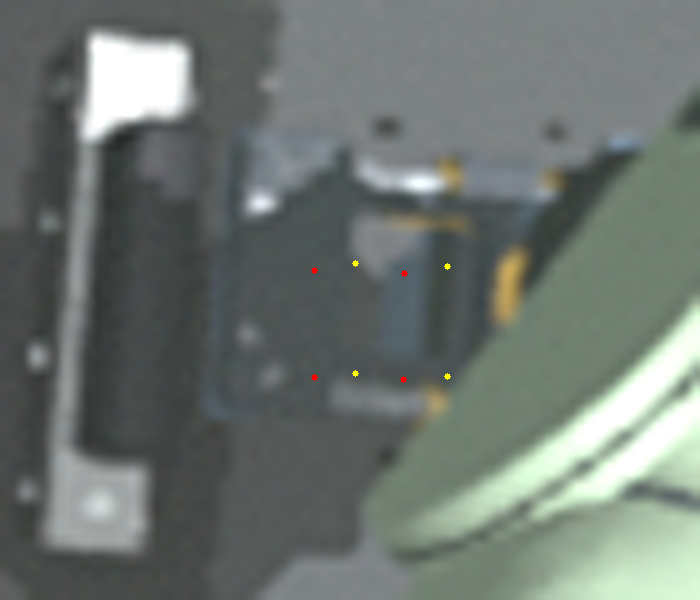

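At a reading of 2.8 there's no contact, and both views show the tips well above the table. I'll keep probing down gently.

```bash
python3 -m creep '[[1,0,0,2,0,0,0],[1,0,0,2,0,0,0],[1,0,0,2,0,0,0],[1,0,0,0,0,0,0]]' 55
```

```text
time_s: 9.85
ee_pos: [439.1, -491.1, -3.2]
ee_rot: [180.0, -0.0, 175.6]
force: [-1.3, -0.1, -0.3]
gripper_width: 0.4
```

```bash
python3 -m creep '[[1,0,0,4,0,0,0],[1,0,0,4,0,0,0],[1,0,0,4,0,0,0],[1,0,0,4,0,0,0],[1,0,0,0,0,0,0]]' 55
python3 -m creep '[[1,0,0,3,0,0,0],[1,0,0,0,0,0,0]]' 55
```

```text
time_s: 10.48
ee_pos: [439.0, -491.0, -19.4]
ee_rot: [180.0, -0.0, 175.6]
force: [0.3, 0.1, 0.1]
gripper_width: -0.0
time_s: 10.72
ee_pos: [439.1, -491.2, -22.1]
ee_rot: [180.0, -0.0, 175.6]
force: [-0.2, -0.4, -0.2]
gripper_width: -0.0
```

```bash
python3 -m creep '[[1,0,0,2,0,0,0],[1,0,0,0,0,0,0]]' 55
python3 - <<'E'
from h import *
g=grab_frame("scene");f=cv2.cvtColor(g["frame"],cv2.COLOR_RGB2BGR).astype(float)
p=state()["ee_pos"]
f=np.clip(f*1.8,0,255).astype(np.uint8)
a,b,c,d=195,255,145,215
cv2.imwrite("pics/scene8.png",cv2.resize(f[a:b,c:d],None,fx=10,fy=10,interpolation=2))
E
```

```text
time_s: 10.98
ee_pos: [439.2, -491.2, -24.0]
ee_rot: [180.0, -0.0, 175.6]
force: [0.8, 0.6, 0.1]
gripper_width: 0.9
```

View pics/scene8.png

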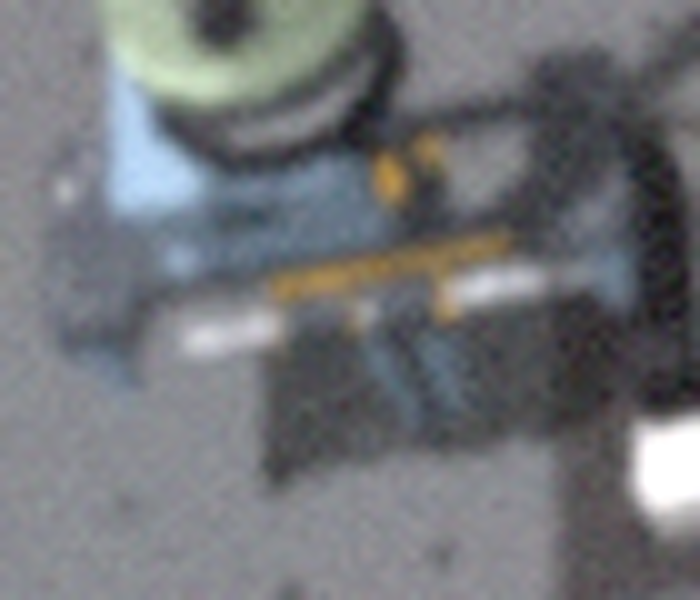

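```bash
python3 -c "
from h import *
g=grab_frame('scene')
for z in (0,10,20):print(cast(g,[[187.5,237]],z))"
for i in 1; do python3 -m creep '[[1,0,0,2,0,0,0],[1,0,0,2,0,0,0],[1,0,0,0,0,0,0]]' 55; done
python3 -m creep '[[1,0,0,2,0,0,0],[1,0,0,0,0,0,0]]' 55
```

```text
[[ 449.48307034 -499.33033385    0.        ]]
[[ 456.1664338  -497.40297853   10.        ]]
[[ 462.84979725 -495.47562321   20.        ]]
time_s: 11.45
ee_pos: [439.1, -491.1, -28.2]
ee_rot: [180.0, -0.0, 175.6]
force: [-0.2, -0.1, -0.5]
gripper_width: 0.5
time_s: 11.7
ee_pos: [439.1, -491.2, -30.1]
ee_rot: [180.0, -0.0, 175.6]
force: [0.9, 0.3, 0.4]
gripper_width: 0.5
```

```bash
python3 -m creep '[[1,0,0,1,0,0,0],[1,0,0,1,0,0,0],[1,0,0,0,0,0,0]]' 55; python3 -m creep '[[1,0,0,1,0,0,0],[1,0,0,0,0,0,0]]' 55;python3 -m creep '[[1,0,0,1,0,0,0],[1,0,0,0,0,0,0]]' 55
```

```text
time_s: 12.08
ee_pos: [439.2, -491.2, -32.0]
ee_rot: [180.0, -0.0, 175.6]
force: [-0.0, 0.4, -0.0]
gripper_width: 0.5
time_s: 12.32
ee_pos: [439.2, -491.2, -33.0]
ee_rot: [180.0, -0.0, 175.6]
force: [-0.2, -0.2, -0.0]
gripper_width: 0.6
time_s: 12.58
ee_pos: [439.2, -491.2, -34.0]
ee_rot: [180.0, -0.0, 175.6]
force: [-0.3, -0.4, -0.1]
gripper_width: 0.7
```

```bash
python3 -m creep '[[1,0,0,1,0,0,0],[1,0,0,0,0,0,0]]' 55; python3 -m creep '[[1,0,0,1,0,0,0],[1,0,0,0,0,0,0]]' 55;python3 - <<'E'
from h import *
for n,(a,b,c,d) in (("scene",(195,255,145,215)),("top",(175,235,430,500))):
  g=grab_frame(n);f=cv2.cvtColor(g["frame"],cv2.COLOR_RGB2BGR).astype(float)
  f=np.clip(f*1.8,0,255).astype(np.uint8)
  cv2.imwrite(f"pics/{n}9.png",cv2.resize(f[a:b,c:d],None,fx=10,fy=10,interpolation=2))
E
```

```text
time_s: 12.82
ee_pos: [439.3, -491.3, -34.9]
ee_rot: [180.0, 0.0, 175.6]
force: [0.1, -0.7, -0.1]
gripper_width: 0.5
time_s: 13.08
ee_pos: [439.3, -491.3, -35.0]
ee_rot: [-180.0, 0.0, 175.6]
force: [-1.4, 0.8, 5.4]
gripper_width: 0.6
```

View pics/scene9.png

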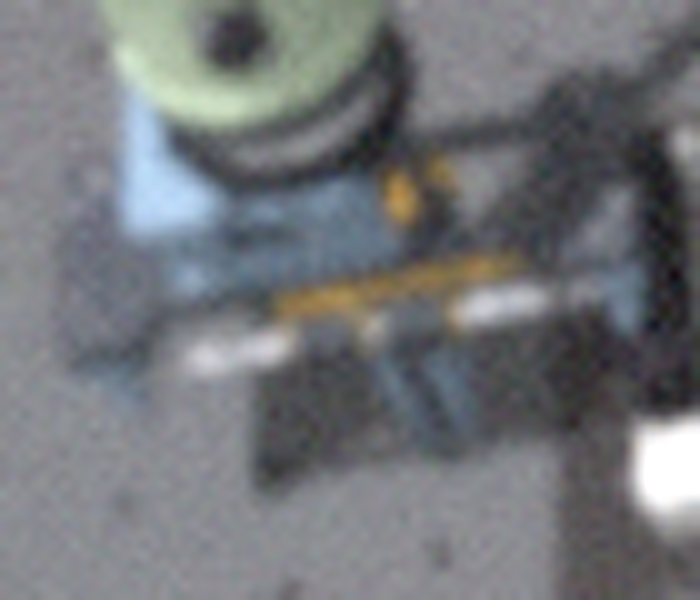

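```bash
python3 -c "
from h import *
g=grab_frame('scene')
print(cast(g,[[189,240],[185.8,239.5],[192.3,238]],0));print(proj(g,[[439+16,-491-13,0],[439+16,-491+13,0]]))"
python3 -m creep '[[1,0,0,-4,0,0,0],[1,0,0,-30,0,0,0],[0.5,0,0,-30,0,0,0],[0,0,0,-30,0,0,0],[0,0,0,0,0,0,0]]' 55
```

```text
[[ 463.01248595 -495.74643365    0.        ]
 [ 457.73266232 -505.96630176    0.        ]
 [ 458.44591342 -484.05983622    0.        ]]
[[186.29624591 238.6869911 ]
 [193.96360485 236.70970362]]
time_s: 13.85
ee_pos: [440.5, -492.8, 60.7]
ee_rot: [-179.8, 0.2, 175.6]
force: [0.8, 0.4, -0.1]
gripper_width: 27.6
```

View pics/top9.png

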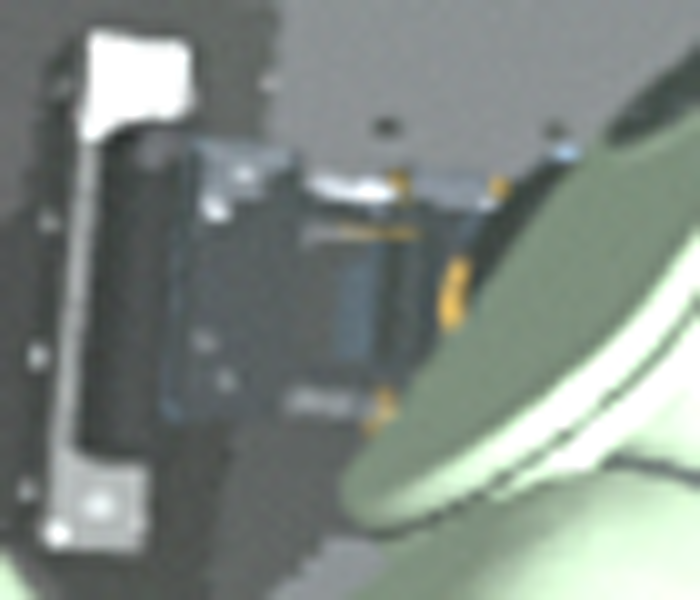

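The probe made contact (5.4 N) at a reading of −35.0, so the z reading is 35 mm below the true tip height. xy agrees to about 3 mm. I'll use true z = reading + 35, which puts the grasp at a reading near 0.

```bash
python3 -m creep '[[0,0,0,-10,0,0,0],[0,0,0,0,0,0,0],[0,0,0,0,0,0,0],[0,0,0,0,0,0,0],[0,0,0,0,0,0,0]]' 20
python3 -c "
from h import *
print(delta([445,-412,0],175.6))"
```

```text
time_s: 14.48
ee_pos: [439.1, -491.1, 67.7]
ee_rot: [180.0, -0.0, 175.6]
force: [-0.8, -0.0, -0.4]
gripper_width: 77.6
[array([ 0.2, 79.3, 67.7]), array([ 0.04, -0.03,  0.02])]
```

```bash
python3 -m creep '[[0,0,40,0,0,0,0],[0,0,39,0,0,0,0],[0,0,0,0,0,0,0],[0,0,0,20,0,0,0],[0,0,0,20,0,0,0]]' 20
python3 -m creep '[[0,0,0,14,0,0,0],[0,0,0,12,0,0,0],[0,0,0,0,0,0,0]]' 20
python3 -c "
from h import *
print(delta([445,-412,0],175.6))"
```

```text
time_s: 15.1
ee_pos: [445.7, -413.8, 28.0]
ee_rot: [-179.9, 0.1, 175.6]
force: [-0.1, -0.0, -1.0]
gripper_width: 91.1
time_s: 15.48
ee_pos: [444.8, -412.4, 1.2]
ee_rot: [179.9, -0.1, 175.6]
force: [-0.4, 0.4, 0.5]
gripper_width: 91.3
[array([-0.2,  0.4,  1.2]), array([ 0.06, -0.08,  0.01])]
```

```bash
python3 -m creep '[[1,0,0,1,0,0,0],[1,0,0,0,0,0,0],[1,0,0,0,0,0,0],[1,0,0,0,0,0,0],[1,0,0,0,0,0,0]]' 8
python3 -m creep '[[1,0,0,0,0,0,0],[1,0,0,0,0,0,0],[1,0,0,0,0,0,0],[1,0,0,0,0,0,0]]' 50
python3 -c "
from h import *
print(state())"
```

```text
time_s: 16.1
ee_pos: [445.3, -412.5, 1.2]
ee_rot: [-180.0, 0.0, 175.6]
force: [0.4, 0.1, 0.2]
gripper_width: 43.7
time_s: 16.6
ee_pos: [445.1, -412.2, 1.0]
ee_rot: [180.0, -0.0, 175.6]
force: [0.0, 1.3, 0.4]
gripper_width: 23.7
{'time_s': 16.6, 'qpos': array([-4.38972163e+01,  3.01193624e+01,  9.85482095e+01,  1.97979799e-02,
        5.13698814e+01, -1.29523086e+02]), 'qvel': array([-0.03157758, -0.00265303, -0.06352697, -0.13888036, -0.11859519,
       -0.02728832]), 'effort': array([-5.90762571e-01, -4.72154689e+01, -1.90106142e+01, -3.08066849e-01,
       -2.73673553e-01, -1.51284381e-03]), 'ee_pos': array([ 445.12581403, -412.21426752,    1.01666116]), 'ee_rot': array([ 1.79964240e+02, -1.90542473e-02,  1.75613510e+02]), 'force': array([0.01844019, 1.25058167, 0.42156176]), 'torque': array([ 0.24470305, -0.01017551, -0.03097254]), 'gripper_width': 23.728157459961817}
```

Gripped at 23.7 mm, which matches the 24 mm handle. The sole is now at reading + 3. I'll lift and carry it to the board.

```bash
python3 -m creep '[[1,0,0,-10,0,0,0],[1,0,0,-26,0,0,0],[1,0,0,-26,0,0,0],[1,0,0,-26,0,0,0],[1,0,0,0,0,0,0]]' 50
python3 - <<'E'
from h import *
print(state()["gripper_width"],state()["force"],delta([474.7,-107.5,87],172))
for n,(a,b,c,d) in (("scene",(150,270,160,320)),):
  g=grab_frame(n);f=cv2.cvtColor(g["frame"],cv2.COLOR_RGB2BGR).astype(float)
  f=np.clip(f*1.5,0,255).astype(np.uint8)
  cv2.imwrite(f"pics/{n}10.png",cv2.resize(f[a:b,c:d],None,fx=5,fy=5,interpolation=2))
E
```

```text
time_s: 17.23
ee_pos: [446.5, -414.0, 91.5]
ee_rot: [-179.8, 0.2, 175.6]
force: [-0.2, 0.4, -2.8]
gripper_width: 23.9
23.935023864781947 [-0.15674507  0.40210803 -2.83427877] [array([ -4.8, 307.7,   4.5]), array([-0.2 ,  0.24,  3.62])]
```

View pics/scene10.png

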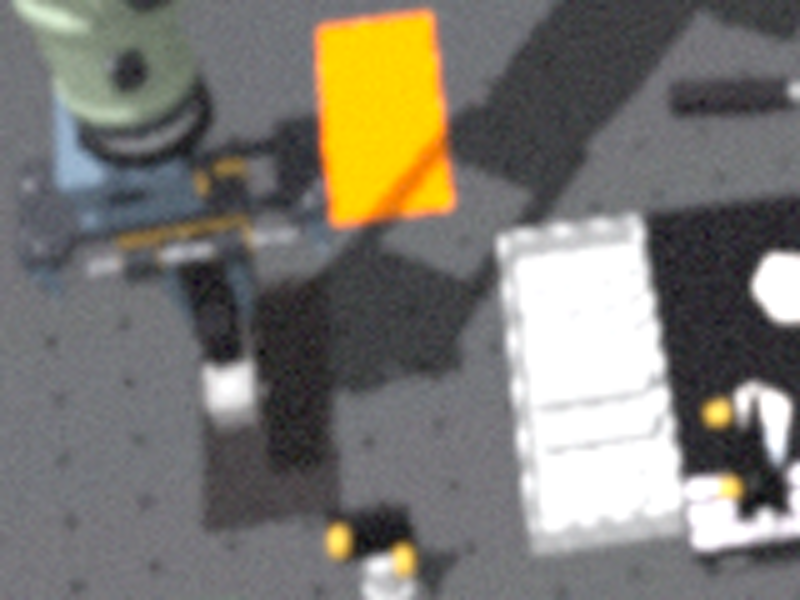

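The scraper is lifted level (grey end at (230,390)), and 2.8 N matches its weight.

```bash
python3 -m creep '[[1,0,20,0,0,0,0],[1,-1,40,0,0,0,0],[1,-1,40,0,0,0,0],[1,-1,40,0,0,0,0],[1,-1,40,0,0,0,0]]' 50
python3 -m creep '[[1,-1,40,0,0,0,0],[1,0,40,0,0,0,0],[1,0,30,0,0,0,0],[1,0,17,0,0,0,3.6],[1,0,0,0,0,0,0]]' 50
python3 - <<'E'
from h import *
print(state()["gripper_width"],state()["force"],delta([474.7,-107.5,39],172))
for n,(a,b,c,d) in (("top",(100,240,210,430)),):
  g=grab_frame(n);f=cv2.cvtColor(g["frame"],cv2.COLOR_RGB2BGR).astype(float)
  f=np.clip(f*1.3,0,255).astype(np.uint8)
  cv2.imwrite(f"pics/{n}11.png",cv2.resize(f[a:b,c:d],None,fx=3.6,fy=3.6,interpolation=2))
E
```

```text
time_s: 17.9
ee_pos: [461.7, -230.4, 87.7]
ee_rot: [179.9, -0.2, 175.6]
force: [0.1, -0.2, -2.8]
gripper_width: 24.0
time_s: 18.52
ee_pos: [472.2, -104.8, 88.1]
ee_rot: [180.0, -0.2, 172.2]
force: [0.0, -1.3, -2.7]
gripper_width: 23.6
23.64522959802987 [ 0.01060189 -1.32910838 -2.74764715] [array([-2.8, -2.3, 49.1]), array([ 0.03, -0.17,  0.2 ])]
```

View pics/top11.png

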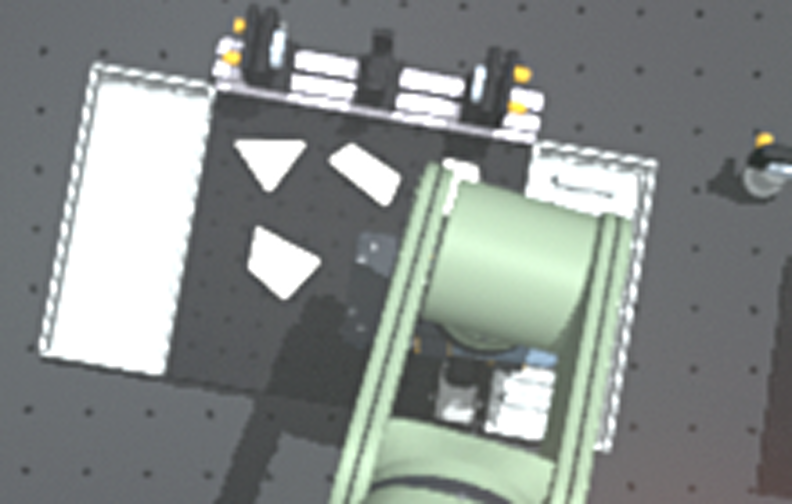

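```bash
python3 -m creep '[[1,-2.5,-2,10,0,0,0],[1,0,0,17,0,0,0],[1,0,0,15,0,0,0],[1,0,0,6,0,0,0],[1,0,0,0,0,0,0]]' 50
python3 - <<'E'
from h import *
print(state()["gripper_width"],state()["force"],delta([474.7,-107.5,38.5],172))
for n,(a,b,c,d) in (("scene",(170,280,240,420)),):
  g=grab_frame(n);f=cv2.cvtColor(g["frame"],cv2.COLOR_RGB2BGR).astype(float)
  f=np.clip(f*1.6,0,255).astype(np.uint8)
  cv2.imwrite(f"pics/{n}12.png",cv2.resize(f[a:b,c:d],None,fx=4.4,fy=4.4,interpolation=2))
E
```

```text
time_s: 19.2
ee_pos: [475.5, -109.5, 40.5]
ee_rot: [180.0, -0.1, 172.0]
force: [0.2, -0.7, -2.4]
gripper_width: 23.7
23.72553745571501 [ 0.20984178 -0.67395566 -2.36879763] [array([1.1, 1.9, 2. ]), array([ 0.01, -0.07, -0.02])]
```

View pics/scene12.png

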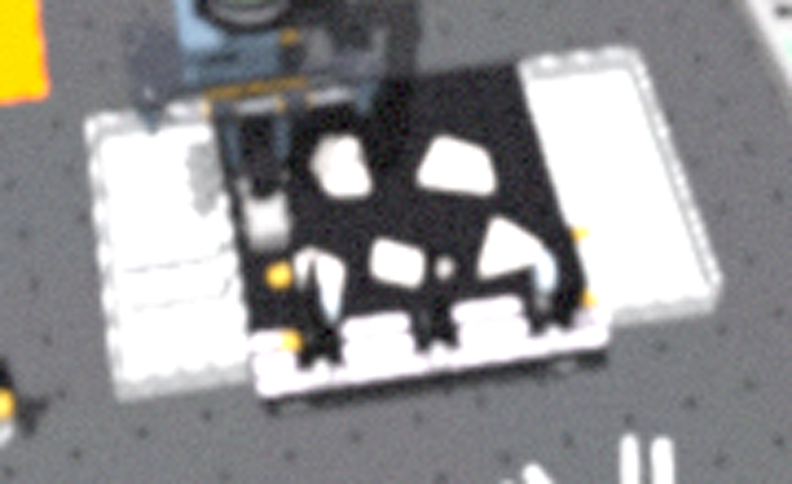

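The scene view shows the scraper on the board behind the near-side shards (340,165) and (455,165), clear of the pentagon by the rail at (320,280). Starting sweep 1.

```bash
python3 -m creep '[[1,0,0,2,0,0,0],[1,0,6,0,0,0,0],[1,0,12,0,0,0,0],[1,0,12,0,0,0,0],[1,0,12,0,0,0,0]]' 50
python3 -m creep '[[1,0,12,0,0,0,0],[1,0,12,0,0,0,0],[1,0,12,0,0,0,0],[1,0,12,0,0,0,0],[1,0,12,0,0,0,0]]'
python3 -m creep '[[1,0,12,0,0,0,0],[1,0,12,0,0,0,0],[1,0,12,0,0,0,0],[1,0,0,0,0,0,0]]'
python3 - <<'E'
from h import *
print(state()["gripper_width"],state()["force"],delta([548-59.4+.139*135,-16.8+8.35+.99*135,38.5],172))
for n,(a,b,c,d) in (("scene",(170,280,240,420)),):
  g=grab_frame(n);f=cv2.cvtColor(g["frame"],cv2.COLOR_RGB2BGR).astype(float)
  f=np.clip(f*1.6,0,255).astype(np.uint8)
  cv2.imwrite(f"pics/{n}13.png",cv2.resize(f[a:b,c:d],None,fx=4.4,fy=4.4,interpolation=2))
E
```

```text
time_s: 19.88
ee_pos: [481.9, -66.4, 39.2]
ee_rot: [180.0, 0.0, 172.1]
force: [0.1, -0.5, -2.2]
gripper_width: 23.6
time_s: 20.5
ee_pos: [490.1, -7.3, 39.1]
ee_rot: [180.0, -0.0, 172.0]
force: [-1.2, -0.6, -2.6]
gripper_width: 23.9
time_s: 21.0
ee_pos: [495.2, 28.4, 39.1]
ee_rot: [180.0, 0.0, 172.1]
force: [-0.6, 0.1, -2.3]
gripper_width: 23.7
23.745411160600568 [-0.62532315  0.09267251 -2.25813804] [array([ 1.3, 97.5,  0.6]), array([0.01, 0.01, 0.09])]
```

View pics/scene13.png

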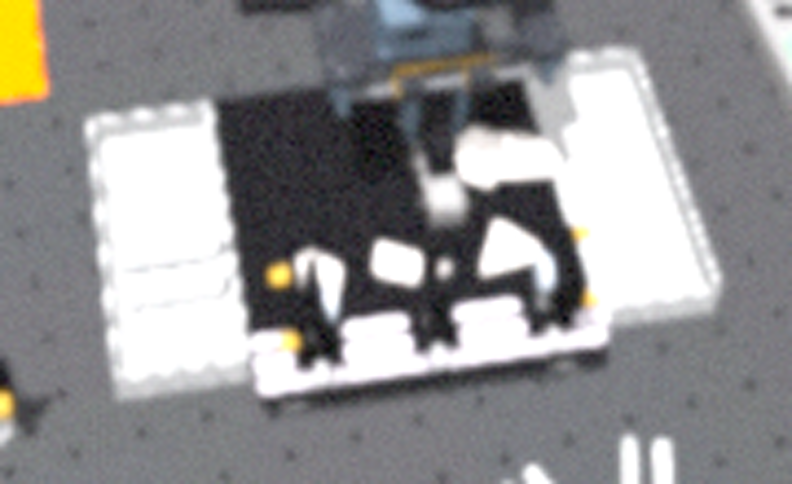

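Both shards lie ahead of the blade at the tray edge, and the three others haven't moved. Finishing sweep 1.

```bash
python3 -m creep '[[1,0,12,0,0,0,0],[1,0,12,0,0,0,0],[1,0,12,0,0,0,0],[1,0,12,0,0,0,0],[1,0,12,0,0,0,0]]'
python3 -m creep '[[1,0,12,0,0,0,0],[1,0,12,0,0,0,0],[1,0,12,0,0,0,0],[1,0,0,0,0,0,0]]'
python3 - <<'E'
from h import *
print(state()["gripper_width"],state()["force"],delta([548-59.4+.139*135,-16.8+8.35+.99*135,38.5],172))
for n,(a,b,c,d) in (("scene",(170,280,240,420)),):
  g=grab_frame(n);f=cv2.cvtColor(g["frame"],cv2.COLOR_RGB2BGR).astype(float)
  f=np.clip(f*1.1,0,255).astype(np.uint8)
  cv2.imwrite(f"pics/{n}14.png",cv2.resize(f[a:b,c:d],None,fx=4.4,fy=4.4,interpolation=2))
E
```

```text
time_s: 21.68
ee_pos: [503.5, 87.9, 39.1]
ee_rot: [180.0, 0.0, 172.0]
force: [-0.2, 0.3, -1.7]
gripper_width: 23.7
time_s: 22.18
ee_pos: [508.6, 123.5, 39.1]
ee_rot: [180.0, 0.0, 172.1]
force: [0.6, -0.7, -2.8]
gripper_width: 23.9
23.935786253368377 [ 0.61898647 -0.67608611 -2.75560603] [array([1.4, 1.5, 0.6]), array([0.01, 0.01, 0.09])]
```

View pics/scene14.png

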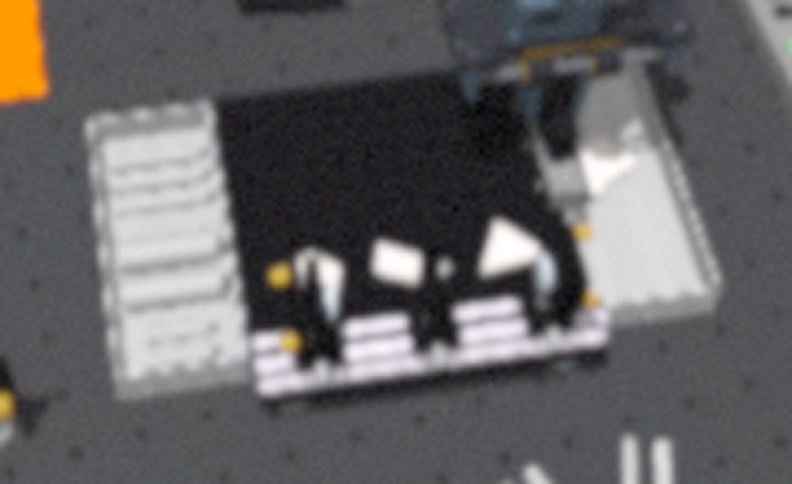

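Both are in the tray at (600,165) and (590,125). I'll lift just above the shards, back up, and shift toward the rail for sweep 2 with a 15 mm margin.

```bash
python3 -m creep '[[1,0,0,-8,0,0,0],[1,0,0,-14,0,0,0],[1,0,-20,0,0,0,0],[1,0,-40,0,0,0,0],[1,0,-40,0,0,0,0]]'
python3 -m creep '[[1,0,-40,0,0,0,0],[1,0,-40,0,0,0,0],[1,0,-40,0,0,0,0],[1,0,-36,0,0,0,0],[1,0,0,0,0,0,0]]'
python3 - <<'E'
from h import *
print(state()["gripper_width"],state()["force"],delta([540.9,-139,39],172))
g=grab_frame("scene");f=cv2.cvtColor(g["frame"],cv2.COLOR_RGB2BGR)
a,b,c,d=170,280,240,420
cv2.imwrite("pics/scene15.png",cv2.resize(f[a:b,c:d],None,fx=4.4,fy=4.4,interpolation=2))
E
```

```text
time_s: 22.85
ee_pos: [493.9, 21.6, 61.4]
ee_rot: [-180.0, 0.0, 172.0]
force: [0.3, -0.3, -2.5]
gripper_width: 24.1
time_s: 23.48
ee_pos: [471.8, -133.7, 61.4]
ee_rot: [-180.0, 0.0, 171.8]
force: [0.5, 1.0, -2.4]
gripper_width: 24.1
24.118567955033775 [ 0.46404397  1.04889218 -2.37803785] [array([-69.1,   4.7,  22.4]), array([-0.04,  0.01, -0.23])]
```

View pics/scene15.png

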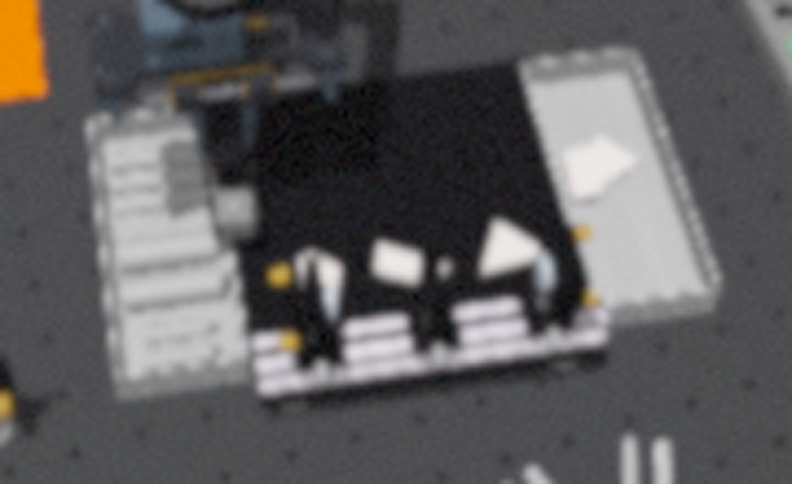

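Two shards lie in the tray, overlapping at (600,165). Three are left near the rail.

```bash
python3 -m creep '[[1,-20,2,0,0,0,0],[1,-30,0,0,0,0,0],[1,-18,0,0,0,0,0],[1,0,0,0,0,0,0],[1,0,0,0,0,0,0]]'
python3 - <<'E'
from h import *
p=state()["ee_pos"];C=np.array([548,-16.8]);a=np.radians(-8);d=p[:2]-C
print(p,"board XY",d@[np.cos(a),np.sin(a)],d@[-np.sin(a),np.cos(a)],delta([540.9,-139,38.5],172))
g=grab_frame("scene");f=cv2.cvtColor(g["frame"],cv2.COLOR_RGB2BGR)
f=np.clip(f*1.8,0,255).astype(np.uint8)
a,b,c,d=180,270,250,350
cv2.imwrite("pics/scene16.png",cv2.resize(f[a:b,c:d],None,fx=6.5,fy=6.5,interpolation=2))
E
```

```text
time_s: 24.15
ee_pos: [539.1, -137.6, 60.8]
ee_rot: [180.0, -0.1, 172.1]
force: [0.2, 0.1, -1.7]
gripper_width: 23.9
[ 539.05176387 -137.64584981   60.81461145] board XY 7.957339144561403 -120.9151400790212 [array([-2. , -1.1, 22.3]), array([ 0.02, -0.12,  0.05])]
```

View pics/scene16.png

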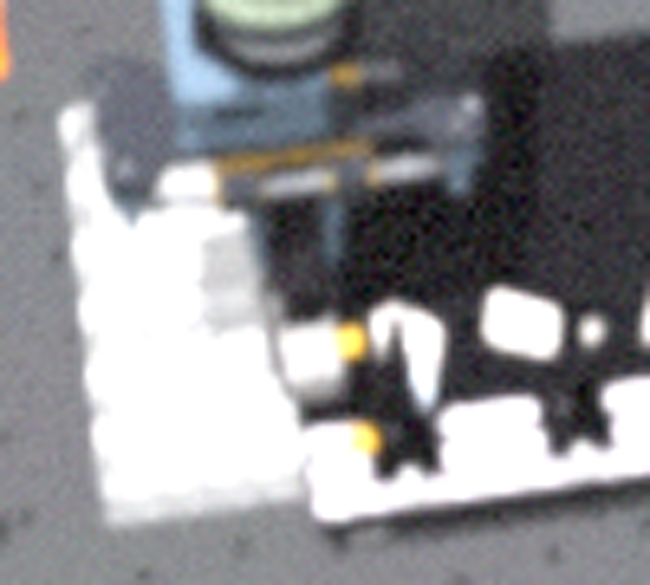

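```bash
python3 -m creep '[[1,0,0,8,0,0,0],[1,0,0,8,0,0,0],[1,0,0,6,0,0,0],[1,0,0,0,0,0,0],[1,0,6,0,0,0,0]]'
python3 -m creep '[[1,0,12,0,0,0,0],[1,0,12,0,0,0,0],[1,0,12,0,0,0,0],[1,0,12,0,0,0,0],[1,0,12,0,0,0,0]]'
python3 -m creep '[[1,0,12,0,0,0,0],[1,0,12,0,0,0,0],[1,0,12,0,0,0,0],[1,0,12,0,0,0,0],[1,0,0,0,0,0,0]]'
python3 - <<'E'
from h import *
p=state()["ee_pos"];C=np.array([548,-16.8]);a=np.radians(-8);d=p[:2]-C
print(p,"board XY",d@[np.cos(a),np.sin(a)],d@[-np.sin(a),np.cos(a)],state()["ee_rot"])
g=grab_frame("scene");f=cv2.cvtColor(g["frame"],cv2.COLOR_RGB2BGR)
f=np.clip(f*1.3,0,255).astype(np.uint8)
a,b,c,d=170,280,240,420
cv2.imwrite("pics/scene17.png",cv2.resize(f[a:b,c:d],None,fx=4.4,fy=4.4,interpolation=2))
E
```

```text
time_s: 24.82
ee_pos: [541.5, -132.5, 39.2]
ee_rot: [180.0, 0.0, 172.0]
force: [-0.0, 0.6, -3.5]
gripper_width: 23.9
time_s: 25.45
ee_pos: [549.8, -72.1, 39.2]
ee_rot: [180.0, 0.0, 172.0]
force: [-0.5, -0.5, -1.9]
gripper_width: 24.0
time_s: 26.08
ee_pos: [556.4, -24.5, 39.1]
ee_rot: [180.0, -0.0, 172.1]
force: [-0.4, 0.3, -2.7]
gripper_width: 23.9
[556.39376186 -24.52380679  39.09633631] board XY 9.38702048612029 -6.480453362194114 [ 1.79984452e+02 -8.11135305e-04  1.72091663e+02]
```

View pics/scene17.png

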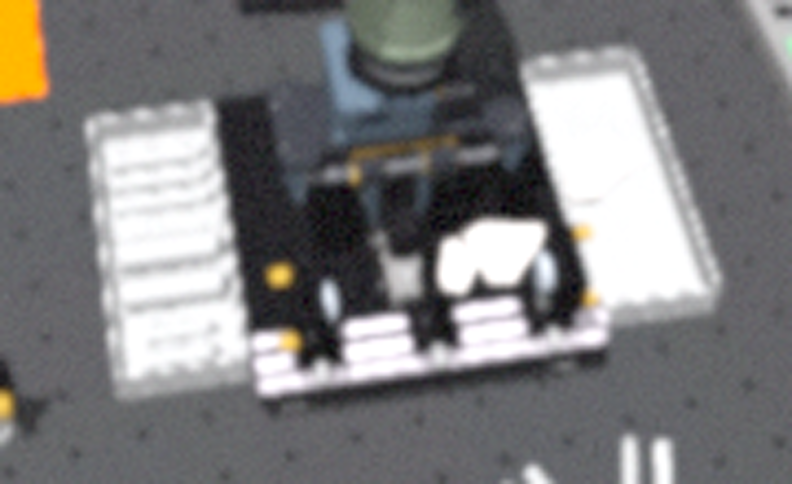

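The three shards are bunched ahead of the blade at (490,255), and the blade is clear of the rail. Continuing.

```bash
python3 -m creep '[[1,0,6,0,0,0,0],[1,0,12,0,0,0,0],[1,0,12,0,0,0,0],[1,0,12,0,0,0,0],[1,0,12,0,0,0,0]]'
python3 -m creep '[[1,0,12,0,0,0,0],[1,0,12,0,0,0,0],[1,0,12,0,0,0,0],[1,0,0,0,0,0,0]]'
python3 - <<'E'
from h import *
p=state()["ee_pos"];C=np.array([548,-16.8]);a=np.radians(-8);d=p[:2]-C
print(p,"board XY",d@[np.cos(a),np.sin(a)],d@[-np.sin(a),np.cos(a)],state()["ee_rot"])
g=grab_frame("scene");f=cv2.cvtColor(g["frame"],cv2.COLOR_RGB2BGR)
a,b,c,d=170,280,240,420
cv2.imwrite("pics/scene18.png",cv2.resize(f[a:b,c:d],None,fx=4.4,fy=4.4,interpolation=2))
E
```

```text
time_s: 26.75
ee_pos: [563.9, 29.0, 39.2]
ee_rot: [180.0, 0.0, 172.0]
force: [0.2, -0.5, -2.5]
gripper_width: 23.7
time_s: 27.25
ee_pos: [568.9, 64.6, 39.1]
ee_rot: [180.0, 0.0, 172.1]
force: [0.2, -0.2, -1.9]
gripper_width: 23.7
[568.92966832  64.64153282  39.11760544] board XY 9.391511557833317 83.5617962620825 [1.79984898e+02 8.44445973e-03 1.72091012e+02]
```

View pics/scene18.png

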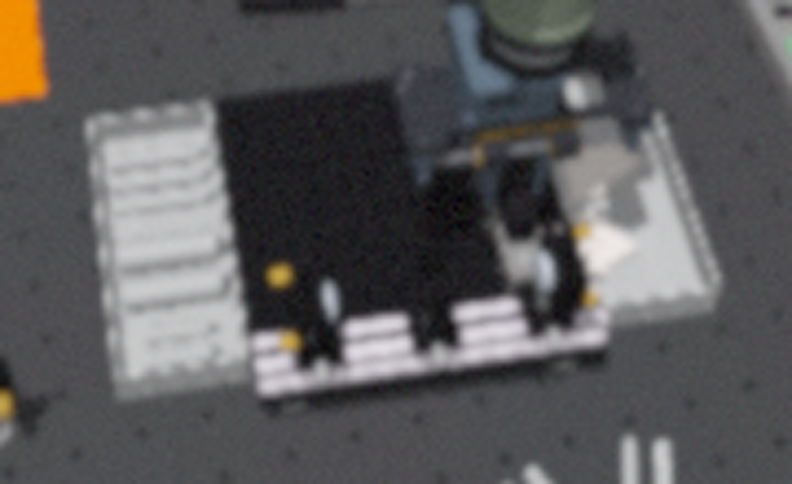

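```bash
python3 -m creep '[[1,0,8,0,0,0,0],[1,0,12,0,0,0,0],[1,0,12,0,0,0,0],[1,0,12,0,0,0,0],[1,0,8,0,0,0,0]]'
python3 -m creep '[[1,0,0,0,0,0,0],[1,0,0,-8,0,0,0],[1,0,0,-12,0,0,0],[1,0,-30,0,0,0,0],[1,0,-40,0,0,0,0]]'
python3 -m creep '[[1,0,-40,0,0,0,0],[1,0,-40,0,0,0,0],[1,0,0,0,0,0,0]]'
python3 - <<'E'
from h import *
p=state()["ee_pos"];C=np.array([548,-16.8]);a=np.radians(-8);d=p[:2]-C
print(p,"board XY",d@[np.cos(a),np.sin(a)],d@[-np.sin(a),np.cos(a)],state()["ee_rot"])
for n,(a,b,c,d) in (("scene",(170,280,240,420)),("top",(100,240,210,430))):
  g=grab_frame(n);f=cv2.cvtColor(g["frame"],cv2.COLOR_RGB2BGR)
  cv2.imwrite(f"pics/{n}19.png",cv2.resize(f[a:b,c:d],None,fx=3.6,fy=3.6,interpolation=2))
E
```

```text
time_s: 27.92
ee_pos: [576.1, 116.2, 39.1]
ee_rot: [180.0, 0.0, 172.1]
force: [-0.1, -0.1, -2.5]
gripper_width: 23.4
time_s: 28.55
ee_pos: [566.9, 45.4, 60.5]
ee_rot: [180.0, 0.1, 172.1]
force: [0.1, -0.5, -3.7]
gripper_width: 23.9
time_s: 28.92
ee_pos: [555.1, -36.0, 60.2]
ee_rot: [-180.0, 0.1, 171.8]
force: [0.2, 0.5, -2.6]
gripper_width: 23.9
[555.13185936 -36.04062457  60.21696857] board XY 9.740229983875288 -18.060813149308746 [-1.79978228e+02  7.45912139e-02  1.71790565e+02]
```

View pics/scene19.png

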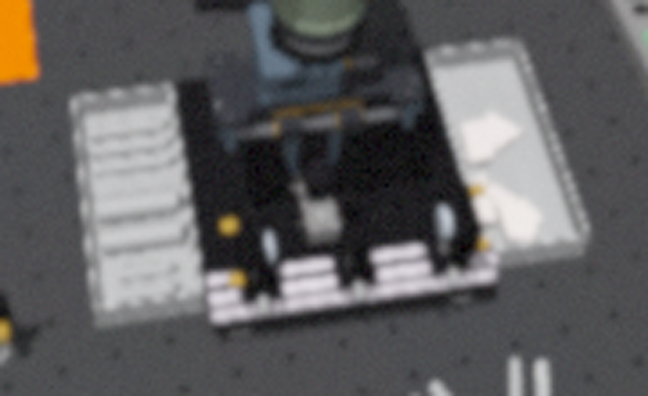

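View pics/top19.png

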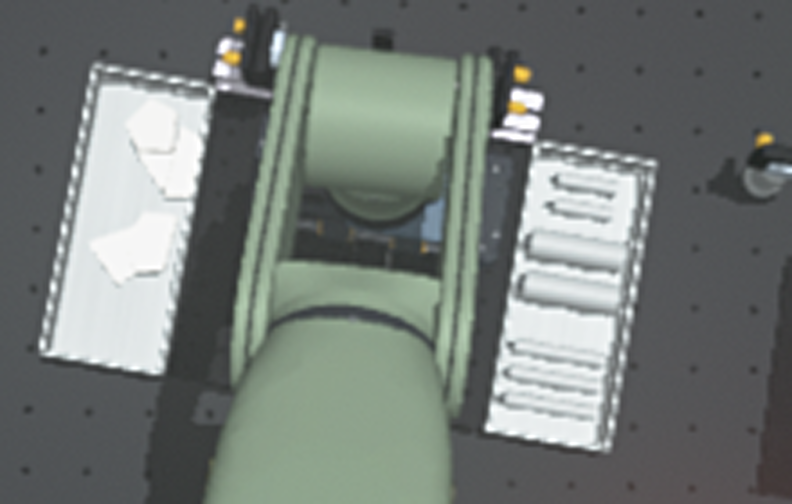

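```bash
python3 -m creep '[[1,20,-20,0,0,0,0],[1,35,-30,0,0,0,0],[1,30,-40,-10,0,0,0],[1,10,-40,-10,0,0,0],[1,0,-40,-8,0,0,0]]'
python3 - <<'E'
from h import *
print(state()["ee_pos"],delta([445.2,-412.2,87],175.6))
g=grab_frame("top");f=cv2.cvtColor(g["frame"],cv2.COLOR_RGB2BGR)
cv2.imwrite("pics/top20.png",cv2.resize(f[110:215,215:290],None,fx=5.5,fy=5.5,interpolation=2))
t=f[110:215,215:290].astype(float);t=np.clip((t-150)*2.4,0,255).astype(np.uint8)
cv2.imwrite("pics/top20b.png",cv2.resize(t,None,fx=5.5,fy=5.5,interpolation=2))
E
```

```text
time_s: 29.65
ee_pos: [437.2, -188.5, 88.2]
ee_rot: [180.0, 0.1, 172.1]
force: [0.9, 0.3, -1.7]
gripper_width: 23.8
[ 437.18864017 -188.51739308   88.1576505 ] [array([ -38.6, -220.5,    1.2]), array([ 0.01,  0.06, -3.49])]
```

View pics/top20.png

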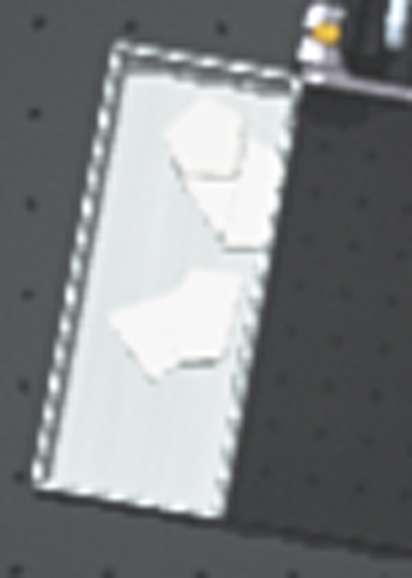

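View pics/top20b.png

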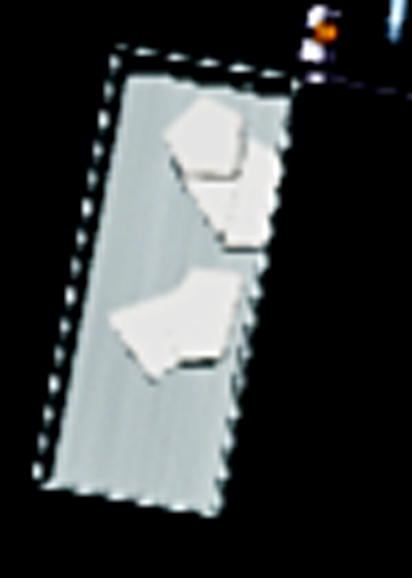

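Bare board is clear. The tray holds two groups: (185,320), and (225,170) against the board-side wall. I'll return the scraper first, then check the count.

```bash
python3 -m creep '[[1,-6,-20,0,0,0,-3.5],[1,-6,-40,0,0,0,0],[1,-3,-40,0,0,0,0],[1,-3,-40,0,0,0,0],[1,-3,-40,0,0,0,0]]'
python3 -m creep '[[1,-3,-30,0,0,0,0],[1,0,-10,0,0,0,0],[1,0,0,0,0,0,0]]'
python3 - <<'E'
from h import *
print(state()["ee_pos"],delta([445.2,-412.2,1],175.6))
g=grab_frame("scene");f=cv2.cvtColor(g["frame"],cv2.COLOR_RGB2BGR).astype(float)
t=f[180:250,345:415];t=np.clip((t-60)*1.3,0,255).astype(np.uint8)
cv2.imwrite("pics/scene21.png",cv2.resize(t,None,fx=8,fy=8,interpolation=2))
w=(g["frame"].min(2)>0)
g=grab_frame("top");w=(g["frame"].astype(int).min(2)>232).astype(np.uint8)
w[:, :225]=0; w[:,275:]=0; w[:120]=0;w[205:]=0
n,l,st,ce=cv2.connectedComponentsWithStats(w)
for i in range(1,n):
  if st[i][4]>15: print(st[i],ce[i])
E
```

```text
time_s: 30.32
ee_pos: [444.2, -370.2, 87.4]
ee_rot: [180.0, 0.0, 175.6]
force: [-0.1, 0.0, -2.8]
gripper_width: 23.6
time_s: 30.7
ee_pos: [443.3, -409.2, 86.9]
ee_rot: [179.9, -0.0, 175.5]
force: [-0.5, 0.0, -3.3]
gripper_width: 24.0
[ 443.27581866 -409.16600041   86.94479024] [array([-2.2, -2.9, 85.9]), array([ 0.06, -0.02, -0.08])]
[245 127  14  15 147] [251.87755102 134.17006803]
[249 135  17  20 180] [258.63888889 145.27777778]
[235 159  24  20 282] [247.47163121 167.74822695]
```

View pics/scene21.png

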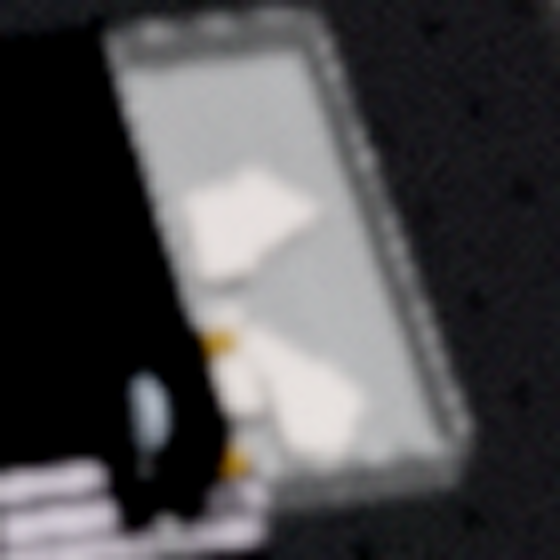

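```bash
python3 -m creep '[[1,-2,-2.5,10,0,0,0],[1,0,0,25,0,0,0],[1,0,0,25,0,0,0],[1,0,0,15,0,0,0],[1,0,0,0,0,0,0]]'
python3 -m creep '[[1,0,0,0,0,0,0],[1,0,0,0,0,0,0]]'
python3 -c "
from h import *
print(delta([445.2,-412.2,1],175.6))"
```

```text
time_s: 31.42
ee_pos: [444.2, -411.7, 10.8]
ee_rot: [179.9, -0.1, 175.5]
force: [-0.2, 0.1, -2.4]
gripper_width: 23.6
time_s: 31.68
ee_pos: [445.4, -413.2, 13.2]
ee_rot: [-179.9, 0.1, 175.5]
force: [-0.0, 0.6, -2.4]
gripper_width: 23.5
[array([ 0.3,  1. , 12.2]), array([-0.07,  0.1 , -0.08])]
```

```bash
python3 -m creep '[[1,0,0.8,6,0,0,0],[1,0,0,3,0,0,0],[1,0,0,0,0,0,0],[1,0,0,2,0,0,0],[1,0,0,0,0,0,0]]'
python3 -m creep '[[1,0,0,0.5,0,0,0],[1,0,0,0,0,0,0],[1,0,0,0,0,0,0]]'
python3 -c "
from h import *
print(delta([445.2,-412.2,1],175.6))"
```

```text
time_s: 32.3
ee_pos: [444.9, -411.9, 1.1]
ee_rot: [-180.0, 0.0, 175.5]
force: [0.6, -0.3, -3.0]
gripper_width: 23.7
time_s: 32.67
ee_pos: [444.9, -411.9, 1.0]
ee_rot: [-180.0, 0.0, 175.5]
force: [-0.5, 0.7, 2.2]
gripper_width: 23.8
[array([-0.3, -0.3, -0. ]), array([-0.01,  0.02, -0.08])]
```

The sole is on the mat at the original reading of 1.0 (+2 N). Releasing and lifting away.

```bash
python3 -m creep '[[0.6,0,0,0,0,0,0],[0.5,0,0,0,0,0,0],[0.3,0,0,0,0,0,0],[0,0,0,0,0,0,0],[0,0,0,0,0,0,0]]'
python3 -m creep '[[0,0,0,0,0,0,0],[0,0,0,0,0,0,0],[0,0,0,-10,0,0,0],[0,0,0,-30,0,0,0],[0,0,0,-30,0,0,0]]'
python3 -m creep '[[0,0,0,-40,0,0,0],[0,30,0,-40,0,0,0],[0,40,0,-10,0,0,0],[0,40,0,0,0,0,0],[0,0,0,0,0,0,0]]'
python3 -m creep '[[0,0,40,0,0,0,0],[0,0,40,0,0,0,0],[0,0,40,0,0,0,0],[0,0,0,0,0,0,0]]'
python3 - <<'E'
from h import *
g=grab_frame("top");f=cv2.cvtColor(g["frame"],cv2.COLOR_RGB2BGR)
cv2.imwrite("pics/top22.png",f)
cv2.imwrite("pics/top22b.png",cv2.resize(f[165:245,410:470],None,fx=7,fy=7,interpolation=2))
g=grab_frame("scene");f=cv2.cvtColor(g["frame"],cv2.COLOR_RGB2BGR)
cv2.imwrite("pics/scene22.png",cv2.resize(f[140:300,170:430],None,fx=3,fy=3,interpolation=2))
E
```

```text
time_s: 33.3
ee_pos: [444.8, -411.8, 0.6]
ee_rot: [180.0, -0.0, 175.5]
force: [0.4, -1.4, -0.2]
gripper_width: 71.2
time_s: 33.92
ee_pos: [444.9, -411.9, 71.9]
ee_rot: [-180.0, 0.0, 175.5]
force: [0.2, -0.4, 0.1]
gripper_width: 90.7
time_s: 34.55
ee_pos: [333.2, -402.9, 161.8]
ee_rot: [-180.0, 0.0, 175.4]
force: [0.4, -0.4, -0.0]
gripper_width: 91.4
time_s: 35.05
ee_pos: [345.3, -281.7, 161.1]
ee_rot: [180.0, 0.1, 175.7]
force: [-0.6, 0.1, 0.1]
gripper_width: 91.1
```

View pics/top22.png

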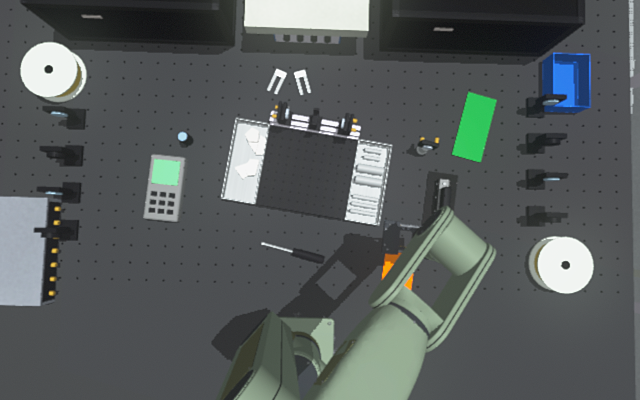

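View pics/top22b.png

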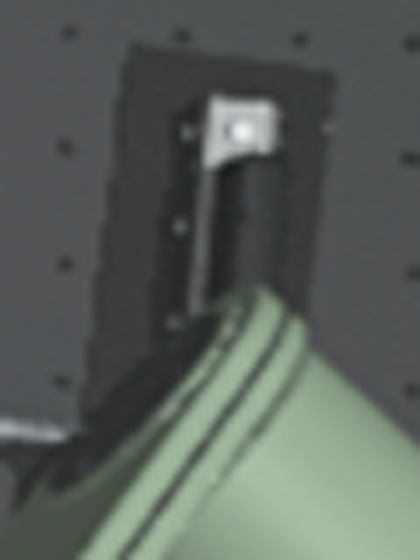

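View pics/scene22.png

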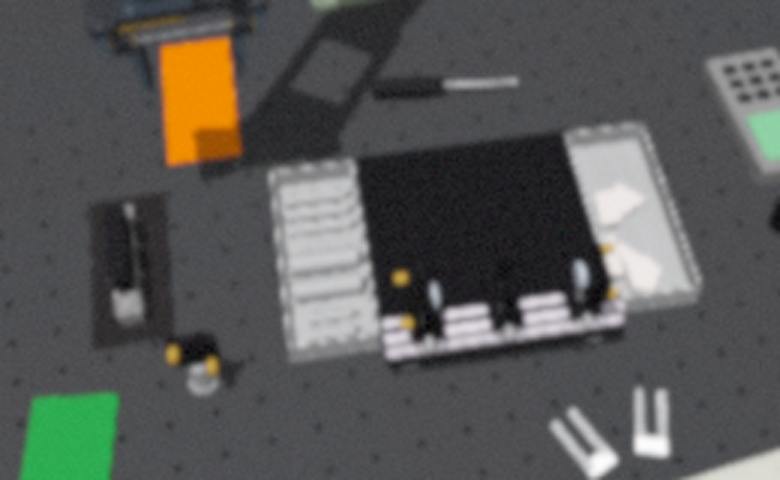

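```bash
python3 - <<'E'
from h import *
np.set_printoptions(precision=0,suppress=True)
g=grab_frame("top");f=cv2.cvtColor(g["frame"],cv2.COLOR_RGB2BGR).astype(float)
t=np.clip((f[120:190,228:278]-190)*4,0,255).astype(np.uint8)
cv2.imwrite("pics/top23.png",cv2.resize(t,None,fx=8,fy=8,interpolation=2))
a=cv2.imread("pics/top0.png").astype(float)
# bystanders / rail change
d=np.abs(f-a).max(2)
for n,(y0,y1,x0,x1) in dict(tube=(125,150,170,200),ped=(130,162,410,445),rail=(98,138,268,365)).items(): print(n,d[y0:y1,x0:x1].max(),d[y0:y1,x0:x1].mean())
E
```

```text
tube 4.0 1.4746666666666666
ped 4.0 1.2714285714285714
rail 9.0 1.9760309278350516
```

View pics/top23.png

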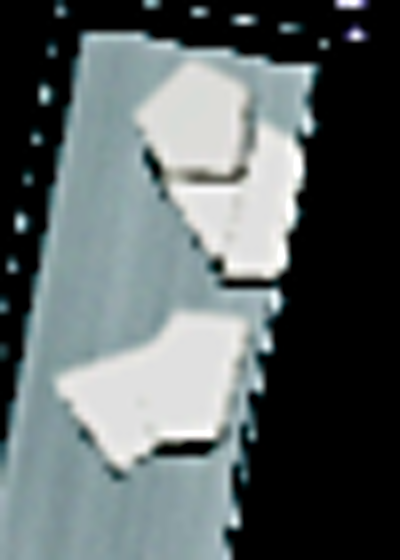

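```bash
python3 - <<'E'
from h import *
g=grab_frame("top")
C=np.array([548,-16.8]);a=np.radians(-8);u=np.array([np.cos(a),np.sin(a)]);v=np.array([-u[1],u[0]])
for X in (30,60,90):
  for Y,z in((130,40),(133,34),(136,34)):
    p=proj(g,[list(C+X*u+Y*v)+[z]])[0]; print(X,Y,np.round((p-[228,120]+.5)*8))
g=grab_frame("scene");f=cv2.cvtColor(g["frame"],cv2.COLOR_RGB2BGR).astype(float)
t=np.clip((f[195:245,365:410]-100)*1.65,0,255).astype(np.uint8)
cv2.imwrite("pics/scene24.png",cv2.resize(t,None,fx=11,fy=11,interpolation=2))
E
```

```text
30 130 [306. 217.]
30 133 [300. 218.]
30 136 [292. 217.]
60 130 [321. 136.]
60 133 [314. 138.]
60 136 [306. 137.]
90 130 [335.  56.]
90 133 [329.  59.]
90 136 [321.  57.]
```

View pics/scene24.png

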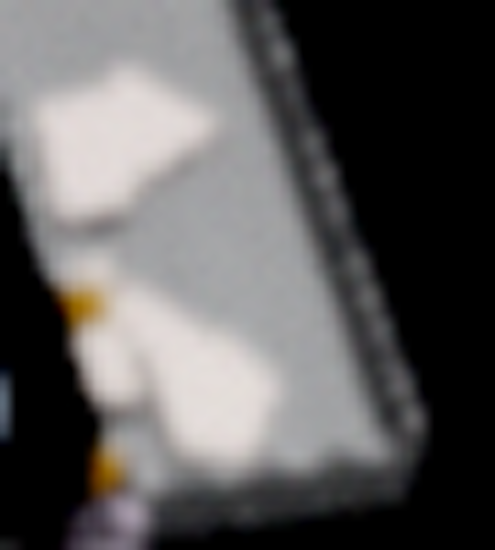

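In the top view the long shard ends at the tray's inner rim line, so all five are inside: the overlapping pair, plus the pentagon, triangle and long one. Pixels around the tube, pedestal and rail are unchanged, and the scraper stands on the mat. Handing in.

```bash
python3 -c "
from workcell import *
print(job_done(), state()['time_s'])"
```

```text
the job is handed in; nothing more can be done
the job is handed in; nothing more can be done
```

I swept all five shards into the empty tray in two passes, set the scraper back on the black mat where I found it, and handed the job in at about 35 s.

**First grasp missed:** the jaws shut on nothing. A gentle probe of the bare table (5.4 N) showed that the height reading is 35 mm below the real fingertips. I corrected for that, and the second grasp held (23.7 mm on the 24 mm handle).

**Last checks:**
- **Board:** the bare part is clear of shards.
- **Shards:** they lie in the tray in two overlapping groups, a pair and a group of three. The long shard lies right up against the tray's board-side wall. In the top view it ends at the inner rim line, but I couldn't tell whether it lies flat or leans on the wall.
- **Bystanders and rail:** the pixels around the lens tube, the pedestal mirror and the rail are unchanged from the first picture.
- **Scraper:** it stands upright along the mat, released within 0.5 mm and 0.1° of where I gripped it. The arm hid one end in the last top view, but the scene view shows the whole block.

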